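# Proof-pull two press-fit guide posts and reject the loose one

### The job

Prove the two steel guide posts on the leaning spring stands: grip each post and pull it slowly, straight along its own axis. The one that holds: pull until its plate has risen to the first mark (8 mm, about 13 N), keep it there for a second without ever going to the second mark (12 mm), then ease the plate all the way down before letting go. The one that comes out: set it down in the black reject tray without dropping it; leave the other things on the bench undisturbed.

Things in the scene. Friction and masses are not known exactly. Their poses are not given: they have to be found in the camera images.
- stand_1: Fixed pull-test stand: grey base 100x100x12 mm, origin at the centre of its underside, z up; on it an aluminium block leaning 32 deg (0.56 rad) towards the stand's own -x, capped by a dark sprung plate 62x56x18 mm. A 10 mm lamp mast stands at (40, 41) mm, 250 mm high, with an arm at that height to (-22, 41). White strip on the +y side: two dark marks 8 and 12 mm above the pointer's rest.
- stand_2: Fixed pull-test stand: grey base 100x100x12 mm, origin at the centre of its underside, z up; on it an aluminium block leaning 32 deg (0.56 rad) towards the stand's own -x, capped by a dark sprung plate 62x56x18 mm. A 10 mm lamp mast stands at (40, 41) mm, 250 mm high, with an arm at that height to (-22, 41). White strip on the +y side: two dark marks 8 and 12 mm above the pointer's rest.
- seat_1 (a point): stand_1: point on the leaning block where the post's axis meets the plate's top face, plate down: (0, 0, 80) mm in the stand's frame. z is the direction to pull: (-0.531, 0, 0.847) in the stand's frame; y is the stand's y. Fixed to the stand: it does not rise with the plate.
- seat_2 (a point): stand_2: point on the leaning block where the post's axis meets the plate's top face, plate down: (0, 0, 80) mm in the stand's frame. z is the direction to pull: (-0.531, 0, 0.847) in the stand's frame; y is the stand's y. Fixed to the stand: it does not rise with the plate.
- lamp_1 (a point): stand_1: centre of the lamp bar, 16x96x12 mm along the stand's y, straight above the post, at (-22, 0, 250) mm of the stand's frame. It bars the way for a vertical tool: come in along the post's axis.
- lamp_2 (a point): stand_2: centre of the lamp bar, 16x96x12 mm along the stand's y, straight above the post, at (-22, 0, 250) mm of the stand's frame. It bars the way for a vertical tool: come in along the post's axis.
- post_1: Steel post, about 100 g: shank 16 mm across up to 55 mm above the plate, collar 26 mm across and 4 mm thick, foot 10 mm across and 14 mm long in a hole of the plate. Origin on the axis at the collar's underside, z to the free end. The posts look alike: one is fast, the other draws out with under 2 N. Stands on stand_1.
- post_2: Steel post, about 100 g: shank 16 mm across up to 55 mm above the plate, collar 26 mm across and 4 mm thick, foot 10 mm across and 14 mm long in a hole of the plate. Origin on the axis at the collar's underside, z to the free end. The posts look alike: one is fast, the other draws out with under 2 N. Stands on stand_2.
- carriage_1 (a joint): stand_1: plate's rise along the post's axis in m, 0 when down. Preloaded spring: it starts to rise at about 4 N, then gives 1.2 N/mm: about 13 N at 8 mm (first mark), 18 N at 12 mm (second), stop at 16 mm. It snaps back if let go. It rises only if its post is fast; over a loose post it stays down.
- carriage_2 (a joint): stand_2: plate's rise along the post's axis in m, 0 when down. Preloaded spring: it starts to rise at about 4 N, then gives 1.2 N/mm: about 13 N at 8 mm (first mark), 18 N at 12 mm (second), stop at 16 mm. It snaps back if let go. It rises only if its post is fast; over a loose post it stays down.
- tray: Black open reject tray, fixed to the bench, 120 (x) x 96 (y) x 34 mm tall, walls and floor 3 to 5 mm; origin at the centre of its underside. A brass scrap nut 16 mm across, 8 mm high lies in its (+x, +y) corner. Stands and tray share three places side by side, in any order.
- spray_can: Spray can, 60 mm across, 185 mm tall, loose, behind the stands. Bystander; origin at its underside.
- flux_jar: Jar 52 mm across, 55 mm tall, loose, in front. Bystander; origin at its underside.
- paste_pot: Small pot 34 mm across, 36 mm tall, loose, between the places of stands and tray. Bystander; origin at its underside.
- driver: Small screwdriver lying flat, 115 mm long, 14 mm thick, along its x, between the places of stands and tray. Bystander; origin at its underside.
- phone: Opened phone lying flat, 72x148x8 mm, near the robot. Bystander; origin at its underside.
- glue_tube: Glue tube lying flat, 122x28x18 mm, along its x, behind the stands. Bystander; origin at its underside.

How it is judged:
By the outcome, as a careful person would: the job done as asked, in the order asked, and still so for the second after the job is handed in, with the robot touching nothing.
It also fails if it takes over 72 s, if anything falls off the work surface, if the arm or the gripper's body presses on something with over 40 N, if the wrist force passes 120 N, or if a joint passes its speed limit or range.

### The arm

A 6-joint arm with a two-finger parallel gripper is mounted at the origin on the work surface. World frame = base frame: x ahead of the robot, y to its left, z up, the work surface at z = 0. Lengths are in m, angles in rad, forces in N, time in s.
With the tool pointing down it reaches from about 0.4 to 0.825 m from the base axis. Payload 7 kg.
Tool frame: the origin (TCP) lies on the centre line of the jaws, within the pads' length; the fingertips stand arm.tip_reach ahead of it and the grasp point (between the pads) lies 5 mm behind it (arm.tip_reach is the distance from the TCP to the fingertips, in m); z points along the fingers, y is the line along which they close (so a half turn about z gives the same grasp; the last joint's range is limited). The gripper opens to 88 mm and grips with 3 to 60 N. Pads are 19 mm wide; open, the fingers measure 130 mm over their backs; the gripper's body (78 mm by 193 mm) begins 47 mm behind the grasp point.
Start: joints at [-0.851, 0.359, 0.012, 0, -1.224, -0.288], TCP at [0.282, -0.613, 0.241] pointing down, gripper open.
Joint ranges: [-3.07, 3.07], [-1.43, 2.12], [-1.02, 1.25], [-3.03, 1.67], [-3.05, -0], [-3.03, 3.03]. Speed limits (rad/s): [2.39, 2.39, 3.01, 3.14, 3.14, 3.14].

### API

Orientations are given as [roll, pitch, yaw] about the fixed x, y, z axes, in that order (R = Rz(yaw) Ry(pitch) Rx(roll)).
In Python, from station import status, optics, order, arm gives the robot as it stands. The module is installed in compiled form; this text tells all that it offers.
- The arm moves only by the shell command python3 -m jog 'ROWS' [FORCE]. ROWS is JSON, a list of rows, each a list of 3 entries, a list of its own where there are three numbers: the gripper command: -1 is shut, 1 is fully open, values between are in proportion, then the shift along the tool's x, y, z in mm, then the turn about the tool's z in rad. A call has 1 to 20 rows; each row is the pose to reach, as a shift and turn from the pose commanded when the call began, along the tool's axes at that moment; what a row does not reach only later rows make up. A row lasts 1/8 s, in which the tool goes at most 62.5 mm and 10.7 degrees, less where a joint would pass 70% of its speed; a pose out of reach is approached as far as the arm can. A call with a gripper value outside its range is refused whole. The fingers move at their own pace and stop on an object; FORCE is the grip in N (left out, the last holds). Time passes only in rows, so rows that repeat a pose let the fingers close. It gives the time, the measured TCP pose, the force, the opening and the grip force at its end, in the units of the state.
- status.get_state(): the state, without advancing time (a new reading comes with each control period).
- optics.grab_frame(name): name is "scene" or "top"; returns a dict with "color" (420x560x3 uint8, red, green, blue), "mtx" (3x3 intrinsics, pixels), "cam_to_world" (4x4, takes a point from camera to world coordinates). Camera axes: x right, y down, z forward; pixel columns grow to the right and rows downward; lengths in m; the calibration is good to about 2 mm. A picture is of the moment at which its call begins. There is no depth.
- order.job_done(): hands the job in; it is judged then, once.
The state is a dict: "t": time; "q": joint angles; "qd": joint speeds; "joint_efforts": joint torques, N m; "eef_pos": TCP position; "ee_rot": TCP orientation; "force": force on the tool from outside, world axes, zero at the start; "moment": the same for the moment, N m; "width": finger opening in m; "gripper_force": force on a finger pad.
Only numpy, scipy, OpenCV 4.12 (cv2) and the standard library are available. Lean on these libraries where they do the work, as an engineer would, in place of code of your own. Each camera call takes 0.05 s, during which the arm holds its last target. There are 200 camera calls.

## Working session

There is one attempt and no reset: what is moved stays moved. The work goes in short steps, Python scripts to look and compute and a shell command to move; the robot and the scene stay as the last step left them, time stands still between calls to the robot, and variables do not carry over. Pictures are saved under pics/ and viewed, at most 10 in all, crops included, and the job is handed in when it is done.

```bash
mkdir -p pics
python3 - <<'E'
from station import status, optics, order, arm
import cv2,numpy as np
s=status.get_state(); print(s); print([a for a in dir(arm) if a[0]!='_'], arm.tip_reach)
for n in("scene","top"):
    f=optics.grab_frame(n); cv2.imwrite(f"pics/{n}0.png",f["color"][:,:,::-1]); print(n,f["mtx"].tolist(),f["cam_to_world"].round(4).tolist())
E
```

```text
{'t': 0.0, 'q': array([-8.50923811e-01,  3.59354717e-01,  1.10455196e-02, -3.24107478e-04,
       -1.22414100e+00, -2.88101512e-01]), 'qd': array([-9.45621649e-05, -1.31354190e-03, -1.29948763e-03,  1.12579491e-03,
        5.58238168e-04,  4.99833662e-04]), 'joint_efforts': array([ 2.57802158e-04, -5.82718098e+01,  2.93056977e+01,  6.99683100e+00,
        6.87731575e-03, -1.87558030e-04]), 'eef_pos': array([ 0.28223496, -0.61262772,  0.23964239]), 'ee_rot': array([ 3.13992037e+00, -1.77835050e-04, -2.70993187e+00]), 'force': array([-0.21418894,  0.22741635,  0.05311441]), 'moment': array([ 0.00580413,  0.01174027, -0.0452582 ]), 'gripper_force': 0.0, 'width': 0.08782745085999834}
['Unreachable', 'tip_reach'] 0.014
scene [[499.10930680793234, 0.0, 277.33287455385636], [0.0, 499.10930680793234, 220.43573912387666], [0.0, 0.0, 1.0]] [[-0.2823, 0.7987, -0.5314, 1.022], [0.9593, 0.2344, -0.1574, 0.1269], [-0.0012, -0.5542, -0.8324, 0.937], [0.0, 0.0, 0.0, 1.0]]
top [[475.08225180374257, 0.0, 279.75827736816683], [0.0, 475.08225180374257, 206.01584438890305], [0.0, 0.0, 1.0]] [[-0.0116, -0.988, 0.1538, 0.3995], [-0.9999, 0.0113, -0.0028, -0.0066], [0.001, -0.1538, -0.9881, 0.9802], [0.0, 0.0, 0.0, 1.0]]
```

View pics/scene0.png

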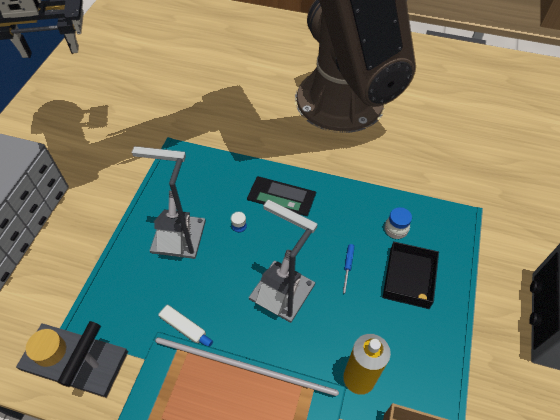

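View pics/top0.png

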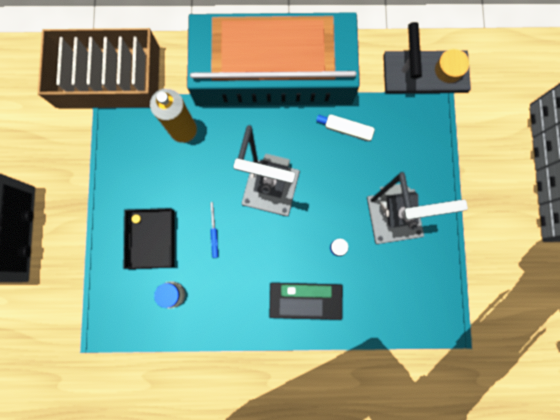

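The scene shows the tray on the robot's left (top px 150,239), one stand in the middle (271,186) and one on the right (396,217). Both lean roughly towards the robot, with the lamp bars at (265,171) and (435,210). Next I measure the bars and base plates.

```bash
cat > h.py <<'E'
import numpy as np,cv2
from station import status, optics, arm
from scipy.spatial.transform import Rotation as R
def ray(f,uv,z):
    K,T=f["mtx"],f["cam_to_world"]; d=T[:3,:3]@np.linalg.solve(K,[uv[0],uv[1],1.]); c=T[:3,3]
    return c+d*(z-c[2])/d[2]
def proj(f,p):
    T=f["cam_to_world"]; q=f["mtx"]@(T[:3,:3].T@(np.asarray(p)-T[:3,3])); return q[:2]/q[2]
def blobs(m,a):
    c,_=cv2.findContours(m.astype(np.uint8),0,2); return [k for k in c if cv2.contourArea(k)>a]
E
python3 - <<'E'
from h import *
for n in("top","scene"):
    f=optics.grab_frame(n); im=f["color"].astype(int); hsv=cv2.cvtColor(f["color"],cv2.COLOR_RGB2HSV)
    white=(hsv[...,1]<40)&(hsv[...,2]>200)
    for c in blobs(white,120):
        r=cv2.minAreaRect(c); b=cv2.boxPoints(r); 
        o=b[np.argsort(np.linalg.norm(b-b[0],axis=1))]
        e=[(o[0]+o[1])/2,(o[2]+o[3])/2]; p=[ray(f,x,.256) for x in e]; v=p[1]-p[0]
        print(n,np.round(r[0]),np.round(r[1],1),"ctr",((p[0]+p[1])/2).round(4),"len",np.linalg.norm(v).round(3),"yaw",np.degrees(np.arctan2(v[1],v[0])).round(1))
    print(n,"brass/dark tray:")
    for c in blobs((hsv[...,2]<45),600):
        r=cv2.minAreaRect(c); print(np.round(r[0]),np.round(r[1]),ray(f,r[0],.017).round(3))
    if n=="top":
        g=np.hstack([cv2.resize(f["color"][115:235,220:320],None,fx=4,fy=4),cv2.resize(f["color"][155:275,355:455],None,fx=4,fy=4)])
        cv2.imwrite("pics/c.png",g[:,:,::-1])
E
```

```text
top [340. 246.] [15. 15.] ctr [ 0.4488 -0.0989  0.256 ] len 0.023 yaw 178.2
top [436. 209.] [10.5 61.8] ctr [ 0.5052 -0.2496  0.256 ] len 0.096 yaw -82.0
top [254. 198.] [29.6 13.4] ctr [0.5257 0.0316 0.256 ] len 0.046 yaw -143.9
top [264. 170.] [61.4  9.9] ctr [0.5694 0.0152 0.256 ] len 0.096 yaw -104.7
top [350. 127.] [47.6 12.9] ctr [ 0.638  -0.1209  0.256 ] len 0.075 yaw -108.3
top [163. 105.] [28.3 25.5] ctr [0.6778 0.1754 0.256 ] len 0.047 yaw -151.0
top [273.  74.] [  3.6 163. ] ctr [7.284e-01 5.000e-04 2.560e-01] len 0.263 yaw -89.8
top [279.  17.] [ 25.2 559.1] ctr [ 0.8263 -0.0124  0.256 ] len 0.919 yaw -90.3
top brass/dark tray:
[ 16. 228.] [105.  33.] [0.511 0.527 0.017]
[273.  96.] [165.  15.] [0.785 0.001 0.017]
[426.  58.] [69. 81.] [ 0.87  -0.33   0.017]
scene [181. 323.] [46.3 12.6] ctr [ 0.7961 -0.0854  0.256 ] len 0.072 yaw 71.4
scene brass/dark tray:
[544. 301.] [114.  29.] [0.47  0.52  0.017]
[411. 275.] [50. 60.] [0.487 0.256 0.017]
[378.  31.] [73. 46.] [-0.293  0.048  0.017]
[351.  54.] [125.  62.] [-0.171 -0.006  0.017]
```

View pics/c.png

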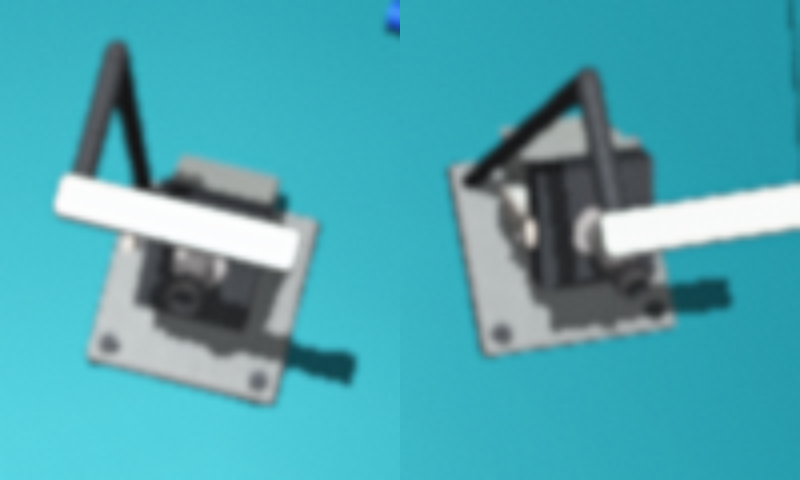

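```bash
python3 -m jog '[[1,[0,0,-20],[0,0.1,0]]]'; python3 -m jog --help | head -30
```

```text
$[0][2]: bad value
invalid input: not JSON, or not a number
```

Both stands are located. The jog only offers a turn about tool z, so I'm testing in free space how the arm behaves beyond its reach, where the tool may tilt.

```bash
python3 - <<'E'
from h import *
f=optics.grab_frame("top")
for uv in[(242.5,205),(288,215.7),(299.5,170)]: print(ray(f,uv,.012).round(4))
for (x,y,a) in[(.5907,.0096,-14.7),(.527,-.2465,8)]:
    Rz=R.from_euler('z',a,degrees=True)
    for c in[(-50,50),(-50,-50),(50,-50)]: 
        p=np.r_[x,y,0]+Rz.apply([c[0]/1e3,c[1]/1e3,.012]); print("pred",p.round(4),proj(f,p).round(1))
E
python3 -m jog '[[1,[0,-40,-60],0],[1,[0,-80,-120],0],[1,[0,-120,-150],0]]'
python3 -m jog '[[1,[0,-50,0],0],[1,[0,-100,0],0],[1,[0,-150,0],0]]'
```

```text
[0.5532 0.0675 0.012 ]
[ 0.5299 -0.0261  0.012 ]
[ 0.6258 -0.0514  0.012 ]
pred [0.555  0.0707 0.012 ] [241.  204.1]
pred [ 0.5296 -0.0261  0.012 ] [288.  215.8]
pred [ 0.6264 -0.0515  0.012 ] [299.5 169.7]
pred [ 0.4705 -0.2039  0.012 ] [375.7 243.6]
pred [ 0.4844 -0.303   0.012 ] [423.8 236.2]
pred [ 0.5835 -0.2891  0.012 ] [414.4 188.7]
t: 0.62
eef_pos: [0.3309, -0.7186, 0.3906]
ee_rot: [-3.138, 0.0, -2.71]
force: [1.9, -1.9, 0.7]
width: 0.0877
gripper_force: 0.0
t: 1.0
eef_pos: [0.387, -0.8425, 0.3759]
ee_rot: [-3.129, -0.004, -2.711]
force: [61.2, -69.4, 119.8]
width: 0.0877
gripper_force: 0.0
```

Run:
```python
from h import *
s=status.get_state();print(s)
for n in("scene","top"):
    f=optics.grab_frame(n); cv2.imwrite(f"pics/{n}1.png",f["color"][:,:,::-1])
s=status.get_state();print(s["force"],s["eef_pos"],s["qd"].round(3))
```

```text
{'t': 1.0, 'q': array([-0.92915227,  0.89342963,  1.25225624,  0.00698234, -1.91812366,
       -0.20826329]), 'qd': array([-0.04179937,  0.46562728,  0.07670009,  0.26981831, -0.56579124,
        0.05181521]), 'joint_efforts': array([ -0.94336722, -87.07512617,  46.19723797,   3.33306201,
        -2.29464032,  -0.19715277]), 'eef_pos': array([ 0.38702877, -0.84248601,  0.37589865]), 'ee_rot': array([-3.12898236, -0.00401717, -2.71065166]), 'force': array([ 61.18931998, -69.37465487, 119.83875743]), 'moment': array([-17.30450992, -15.36676689,   0.86776072]), 'gripper_force': 0.0, 'width': 0.0876892018777852}
[ 1.68452162  0.22986172 -5.31200259] [ 0.38767033 -0.84101528  0.35963685] [ 0.01  -0.065  0.07  -0.001  0.051 -0.004]
```

View pics/scene1.png

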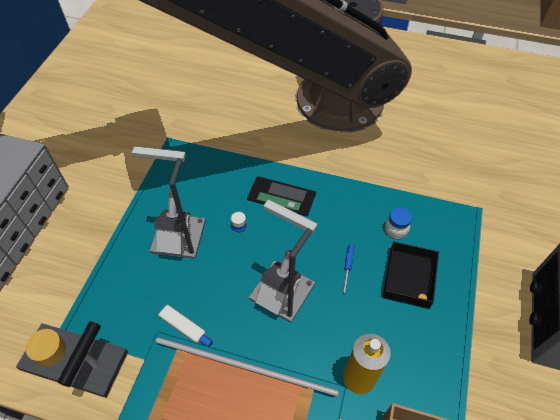

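The arm reached the joint‑3 stop (q3=1.252) and produced a force spike. The picture shows the bench undisturbed and no contact. From here I use small, slow steps.

```bash
python3 -c "
from h import *
s=status.get_state();print(s['q'].round(3),s['ee_rot'].round(3))"
python3 -m jog '[[1,[0,-4,0],0],[1,[0,-8,0],0],[1,[0,-12,0],0],[1,[0,-16,0],0]]'
python3 -c "
from h import *
s=status.get_state();print(s['q'].round(3),s['qd'].round(3))"
```

```text
[-0.929  0.905  1.24   0.002 -1.919 -0.208] [ 3.129 -0.005 -2.709]
t: 1.6
eef_pos: [0.3905, -0.8473, 0.3758]
ee_rot: [-3.113, -0.002, -2.71]
force: [-0.3, -0.2, -0.5]
width: 0.0877
gripper_force: 0.0
[-0.929  0.894  1.252  0.008 -1.902 -0.207] [0.    0.024 0.    0.005 0.031 0.001]
```

```bash
python3 -m jog '[[1,[0,-10,0],0],[1,[0,-20,0],0],[1,[0,-30,0],0],[1,[0,-40,0],0],[1,[0,-50,0],0],[1,[0,-50,0],0]]'
python3 -c "
from h import *
s=status.get_state();print(s['q'].round(3),s['qd'].round(3))"
python3 -m jog '[[1,[0,10,0],0],[1,[0,20,0],0],[1,[0,30,0],0],[1,[0,30,0],0]]'
python3 -c "
from h import *
s=status.get_state();print(s['q'].round(3),s['qd'].round(3))"
```

```text
t: 2.35
eef_pos: [0.3992, -0.8663, 0.3569]
ee_rot: [-3.087, -0.006, -2.71]
force: [-0.4, 0.0, 0.1]
width: 0.0874
gripper_force: 0.0
[-0.93   0.916  1.25   0.018 -1.853 -0.204] [-0.001 -0.007  0.002  0.001 -0.008 -0.001]
t: 2.85
eef_pos: [0.3862, -0.8385, 0.3579]
ee_rot: [-3.085, -0.006, -2.71]
force: [-0.5, 0.9, 0.1]
width: 0.0878
gripper_force: 0.0
[-0.923  0.795  1.008  0.018 -1.729 -0.213] [-0.002  0.026  0.036  0.001 -0.014  0.001]
```

The tilt gained at the reach limit carries over, since the commanded pose becomes the achieved one. So I can ratchet the tilt there. I'll do that at the azimuth of the middle stand, high above the bench.

```bash
python3 -m jog '[[1,[-20,13,-5],0.03],[1,[-60,39,-10],0.08],[1,[-105,68,-20],0.13],[1,[-150,97,-30],0.18],[1,[-195,126,-40],0.23],[1,[-240,155,-50],0.28],[1,[-285,184,-60],0.33],[1,[-330,213,-65],0.38],[1,[-375,242,-70],0.43],[1,[-420,271,-75],0.48],[1,[-465,300,-80],0.53],[1,[-510,329,-85],0.58],[1,[-555,355,-90],0.63],[1,[-595,380,-90],0.67],[1,[-620,395,-90],0.688],[1,[-633,402,-90],0.688],[1,[-633,402,-90],0.688]]'
python3 -c "
from h import *
s=status.get_state();print(s['q'].round(3),s['qd'].round(3)); print(R.from_euler('xyz',s['ee_rot']).as_matrix().round(3))"
```

```text
t: 4.97
eef_pos: [0.7924, -0.2045, 0.419]
ee_rot: [-3.095, 0.03, 2.887]
force: [-0.6, -0.6, 0.7]
width: 0.0876
gripper_force: 0.0
[ 0.008  0.577  0.727  0.053 -1.704 -1.826] [-0.025 -0.021 -0.015  0.006  0.003  0.006]
[[-0.967  0.253  0.017]
 [ 0.251  0.966 -0.053]
 [-0.03  -0.047 -0.998]]
```

```bash
python3 -m jog '[[1,[-15,0,0],0],[1,[-30,0,0],0],[1,[-45,0,0],0],[1,[-60,0,0],0],[1,[-70,0,0],0],[1,[-78,0,0],0],[1,[-85,0,0],0],[1,[-90,0,0],0],[1,[-95,0,0],0],[1,[-100,0,0],0]]'
python3 -c "
from h import *
s=status.get_state();print(s['q'].round(3),s['qd'].round(3))"
python3 -m jog '[[1,[-60,0,0],0]]'
python3 -c "
from h import *
s=status.get_state();print(s['q'].round(3),s['qd'].round(3),s['ee_rot'].round(4))"
python3 -m jog '[[1,[-60,0,0],0]]'
python3 -m jog '[[1,[-60,0,0],0]]'
python3 -c "
from h import *
s=status.get_state();print(s['q'].round(3),s['qd'].round(3),s['ee_rot'].round(4))"
```

```text
t: 6.22
eef_pos: [0.8823, -0.2299, 0.4196]
ee_rot: [-3.094, 0.039, 2.885]
force: [0.4, -0.1, -0.2]
width: 0.0875
gripper_force: 0.0
[-0.021  0.855  1.251  0.059 -1.94  -1.785] [0.007 0.012 0.005 0.009 0.039 0.003]
t: 6.35
eef_pos: [0.9072, -0.2369, 0.4041]
ee_rot: [-3.09, 0.079, 2.888]
force: [-0.0, 0.3, 0.4]
width: 0.0874
gripper_force: 0.0
[-0.023  0.876  1.252  0.072 -1.88  -1.78 ] [-0.018  0.222 -0.005  0.084  0.502  0.042] [-3.0902  0.0794  2.8876]
t: 6.48
eef_pos: [0.932, -0.2434, 0.3848]
ee_rot: [-3.086, 0.115, 2.89]
force: [-0.0, 0.2, -1.0]
width: 0.0877
gripper_force: 0.0
t: 6.6
eef_pos: [0.955, -0.2497, 0.3703]
ee_rot: [-3.081, 0.153, 2.893]
force: [-0.1, -0.0, 1.1]
width: 0.0872
gripper_force: 0.0
[-0.026  0.922  1.25   0.095 -1.763 -1.774] [-0.011  0.156  0.004  0.098  0.459  0.018] [-3.0808  0.1531  2.8925]
```

Single 60 mm rows past the limit give 0.037 rad of tilt each. I'll continue with an upward component to hold the height.

```bash
for i in 1; do python3 -m jog '[[1,[-50,0,-35],0]]'; python3 -m jog '[[1,[-50,0,-35],0]]';python3 -m jog '[[1,[-50,0,-35],0]]'; done | egrep 'eef|rot|force: \['
python3 -c "
from h import *
s=status.get_state();print(s['q'].round(3),s['qd'].round(3),s['ee_rot'].round(4))"
```

```text
eef_pos: [0.9612, -0.2495, 0.3846]
ee_rot: [-3.075, 0.188, 2.895]
force: [-0.6, -0.6, -1.3]
eef_pos: [0.9659, -0.249, 0.4136]
ee_rot: [-3.07, 0.24, 2.898]
force: [-0.6, -1.1, 0.6]
eef_pos: [0.9699, -0.2476, 0.4374]
ee_rot: [-3.065, 0.284, 2.902]
force: [-1.1, -0.3, -0.5]
[-0.007  0.868  1.252  0.141 -1.693 -1.779] [ 0.054 -0.142  0.     0.118  0.182 -0.015] [-3.0649  0.2843  2.9016]
```

```bash
(python3 -m jog '[[1,[-52,0,-30],0]]'; python3 -m jog '[[1,[-52,0,-30],0]]';python3 -m jog '[[1,[-52,0,-30],0]]';python3 -m jog '[[1,[-52,0,-30],0]]';python3 -m jog '[[1,[-52,0,-30],0]]') | egrep 'eef|rot|force: \['
cat >> h.py <<'E'
ST={'A':(.5907,.0096,-14.7),'B':(.527,-.2465,8.)}
def rep(k):
    s=status.get_state(); M=R.from_euler('xyz',s['ee_rot']).as_matrix(); x,y,a=ST[k]
    S=R.from_euler('z',a,degrees=True).as_matrix(); p=S@[-.5299,0,.848]; seat=np.r_[x,y,.08]
    print("q",s['q'].round(3),"pos",s['eef_pos'].round(4),"F",s['force'].round(1),"t",s['t'])
    print("tool z in stand",(S.T@M[:,2]).round(3),"y in stand",(S.T@M[:,1]).round(3))
    g=s['eef_pos']-.005*M[:,2]; d=S.T@(g-seat); u=np.array([-.5299,0,.848]); h=d@u
    print("grasp pt: along axis %.1f mm, perp %s"%(h*1e3,((d-h*u)*1e3).round(1)))
    return s,M,S,seat,p
E
python3 -c "
from h import *
rep('A');rep('B')"
```

```text
eef_pos: [0.9762, -0.2469, 0.4563]
ee_rot: [-3.06, 0.327, 2.905]
force: [-0.2, -0.1, -0.2]
eef_pos: [0.9819, -0.246, 0.4747]
ee_rot: [-3.054, 0.367, 2.909]
force: [0.6, 0.3, 0.5]
eef_pos: [0.9861, -0.2447, 0.4951]
ee_rot: [-3.047, 0.408, 2.913]
force: [-0.2, -0.4, -0.8]
eef_pos: [0.989, -0.2428, 0.5177]
ee_rot: [-3.041, 0.449, 2.918]
force: [0.4, 0.3, -0.2]
eef_pos: [0.9907, -0.2404, 0.5416]
ee_rot: [-3.034, 0.491, 2.923]
force: [-0.2, 0.4, 0.6]
q [ 0.026  0.796  1.251  0.219 -1.571 -1.792] pos [ 0.9907 -0.2404  0.5416] F [-0.2  0.4  0.6] t 7.6
tool z in stand [ 0.472 -0.089 -0.877] y in stand [ 0.013  0.995 -0.094]
grasp pt: along axis 157.8 mm, perp [ 531.6 -139.9  332.2]
q [ 0.026  0.796  1.251  0.219 -1.571 -1.792] pos [ 0.9907 -0.2404  0.5416] F [-0.2  0.4  0.6] t 7.6
tool z in stand [ 0.401 -0.265 -0.877] y in stand [ 0.396  0.913 -0.094]
grasp pt: along axis 152.5 mm, perp [538.8 -57.2 336.7]
```

```bash
python3 -c "
from h import *
s=status.get_state();M=R.from_euler('xyz',s['ee_rot']).as_matrix()
print((M.T@(np.array([.78,.54,.52])-s['eef_pos'])*1e3).round()); c,n=np.cos(np.radians(35)),np.sin(np.radians(35))
print('out',(M.T@[c,n,0]*50).round(1),'up',(M.T@[0,0,30]).round(1),'out42+up')"
```

```text
[ 341.  695. -234.]
out [-29.8  38.4  11.9] up [-14.1  -2.8 -26.3] out42+up
```

```bash
python3 -m jog '[[1,[10,20,-7],0],[1,[28,57,-19],0],[1,[50,102,-34],0],[1,[73,148,-50],0],[1,[96,195,-65],0],[1,[118,241,-81],0],[1,[141,287,-97],0],[1,[164,334,-112],0],[1,[186,380,-128],0],[1,[209,426,-143],0],[1,[232,473,-159],0],[1,[255,519,-175],0],[1,[277,565,-190],0],[1,[300,611,-205],0],[1,[320,652,-220],0],[1,[333,680,-229],0],[1,[341,695,-234],0],[1,[341,695,-234],0]]' | tail -3
python3 -c "
from h import *
rep('A')"
```

```text
force: [1.1, 0.2, -0.4]
width: 0.0877
gripper_force: 0.0
q [ 0.974  0.868  1.225  0.509 -1.812 -2.635] pos [0.7794 0.5427 0.5178] F [ 1.1  0.2 -0.4] t 9.85
tool z in stand [ 0.47  -0.089 -0.878] y in stand [ 0.01   0.995 -0.096]
grasp pt: along axis 351.2 mm, perp [231.  564.  144.4]
```

```bash
(python3 -m jog '[[1,[-5,6,2],0],[1,[-9,12,4],0]]'; python3 -m jog '[[1,[-42,36,-10],0]]';python3 -m jog '[[1,[-42,36,-10],0]]'; python3 -m jog '[[1,[-42,36,-10],0]]') | egrep 'eef|force: \['
python3 -c "
from h import *
rep('A')"
```

```text
eef_pos: [0.7883, 0.5427, 0.5163]
force: [0.4, 0.1, -0.5]
eef_pos: [0.8052, 0.5486, 0.5178]
force: [0.5, 0.2, -0.1]
eef_pos: [0.8212, 0.5541, 0.521]
force: [0.5, -0.6, 0.6]
eef_pos: [0.8353, 0.56, 0.5264]
force: [-0.3, -0.2, 0.2]
q [ 0.949  0.897  1.249  0.551 -1.674 -2.613] pos [0.8353 0.56   0.5264] F [-0.3 -0.2  0.2] t 10.475
tool z in stand [ 0.557 -0.003 -0.831] y in stand [-0.028  0.999 -0.023]
grasp pt: along axis 332.1 mm, perp [270.1 594.5 168.8]
```

```bash
cat >> h.py <<'E'
def go(k,h,lat=(0,0,0)):
    s,M,S,seat,p=rep(k); tgt=seat+p*h+S@np.array(lat)+.005*M[:,2]
    print("shift to h=%.3f:"%h,(M.T@(tgt-s['eef_pos'])*1e3).round(1), "along-post 10mm in tool:",(M.T@p*10).round(2))
E
python3 -c "
from h import *
go('A',.3); go('A',.12)"
```

```text
q [ 0.949  0.897  1.249  0.551 -1.674 -2.613] pos [0.8353 0.56   0.5264] F [-0.3 -0.2  0.2] t 10.475
tool z in stand [ 0.557 -0.003 -0.831] y in stand [-0.028  0.999 -0.023]
grasp pt: along axis 332.1 mm, perp [270.1 594.5 168.8]
shift to h=0.300: [ 340.8 -582.4   23.8] along-post 10mm in tool: [-0.32 -0.04 -9.99]
q [ 0.949  0.897  1.249  0.551 -1.674 -2.613] pos [0.8353 0.56   0.5264] F [-0.3 -0.2  0.2] t 10.475
tool z in stand [ 0.557 -0.003 -0.831] y in stand [-0.028  0.999 -0.023]
grasp pt: along axis 332.1 mm, perp [270.1 594.5 168.8]
shift to h=0.120: [ 346.5 -581.7  203.7] along-post 10mm in tool: [-0.32 -0.04 -9.99]
```

```bash
python3 -m jog '[[1,[8,-14,0],0],[1,[24,-41,1],0],[1,[48,-82,3],0],[1,[73,-125,5],0],[1,[98,-168,7],0],[1,[124,-211,9],0],[1,[149,-254,10],0],[1,[174,-297,12],0],[1,[199,-340,14],0],[1,[224,-383,16],0],[1,[249,-426,18],0],[1,[275,-469,20],0],[1,[300,-512,22],0],[1,[320,-547,23],0],[1,[334,-571,24],0],[1,[341,-582,24],0],[1,[341,-582,24],0]]' | tail -3
python3 -c "
from h import *
go('A',.12)"
```

```text
force: [0.6, 1.3, 0.3]
width: 0.0878
gripper_force: 0.0
q [ 0.915 -0.412 -0.878  0.645 -0.962 -3.03 ] pos [0.449  0.0375 0.3381] F [0.6 1.3 0.3] t 12.6
tool z in stand [ 0.539  0.007 -0.842] y in stand [-0.046  0.999 -0.02 ]
grasp pt: along axis 300.2 mm, perp [12.2 -9.   7.7]
shift to h=0.120: [ 15.9   8.5 180.1] along-post 10mm in tool: [ -0.11   0.07 -10.  ]
```

q6 has reached its limit, so I take the equivalent half turn.

```bash
python3 -m jog '[[1,[2,1,0],-0.15],[1,[4,2,0],-0.33],[1,[6,3,0],-0.51],[1,[8,4,0],-0.69],[1,[10,5,0],-0.87],[1,[12,6,0],-1.05],[1,[14,7,0],-1.23],[1,[16,8.5,0],-1.41],[1,[16,8.5,0],-1.59],[1,[16,8.5,0],-1.77],[1,[16,8.5,0],-1.95],[1,[16,8.5,0],-2.13],[1,[16,8.5,0],-2.31],[1,[16,8.5,0],-2.49],[1,[16,8.5,0],-2.67],[1,[16,8.5,0],-2.85],[1,[16,8.5,0],-3.0],[1,[16,8.5,0],-3.096],[1,[16,8.5,0],-3.096]]' | tail -3
python3 -c "
from h import *
go('A',.12)"
```

```text
force: [-0.1, -0.0, -0.3]
width: 0.0877
gripper_force: 0.0
q [ 0.982 -0.421 -0.903  0.653 -0.986 -0.002] pos [0.4384 0.05   0.3291] F [-0.1 -0.  -0.3] t 14.975
tool z in stand [ 0.538  0.006 -0.843] y in stand [ 0.008 -1.    -0.002]
grasp pt: along axis 299.7 mm, perp [-1.5  0.3 -0.9]
shift to h=0.120: [ -0.    1.4 179.7] along-post 10mm in tool: [  0.1   -0.06 -10.  ]
```

```bash
python3 -m jog '[[1,[0,0.4,10],0],[1,[0,1,30],0],[1,[0,1.4,60],0],[1,[0,1.4,90],0],[1,[0,1.4,120],0],[1,[0,1.4,150],0],[1,[0,1.4,175],0],[1,[0,1.4,190],0],[1,[0,1.4,195],0],[1,[0,1.4,195],0]]' | tail -3
python3 - <<'E'
from h import *
go('A',.034)
f=optics.grab_frame("scene"); g=cv2.imread("pics/scene0.png"); 
outs=[]
for im,k in((f["color"][:,:,::-1].copy(),'A'),(g,'A'),(g,'B')):
    x,y,a=ST[k]; S=R.from_euler('z',a,degrees=True).as_matrix(); c=proj(f,[x,y,.1]).astype(int)
    cr=cv2.resize(im[c[1]-45:c[1]+45,c[0]-40:c[0]+40],None,fx=6,fy=6,interpolation=cv2.INTER_CUBIC)
    for h in(0,.055):
        q=proj(f,np.r_[x,y,.08]+S@[-.5299*h,0,.848*h]); print(k,h,q.round(1)); q=(q-c+[40,45])*6
        cv2.drawMarker(cr,tuple(q.astype(int).tolist()),(0,0,255),0,12,1)
    outs.append(cr)
o=np.hstack(outs); cv2.imwrite("pics/s2.png",cv2.resize(o,(800,300)))
E
```

```text
force: [-0.2, -0.0, 0.2]
width: 0.0878
gripper_force: 0.0
q [ 0.415 -0.031 -1.016  1.106 -0.36  -0.108] pos [0.5579 0.0266 0.1931] F [-0.2 -0.   0.2] t 16.225
tool z in stand [ 0.498 -0.006 -0.867] y in stand [ 0.001 -1.     0.007]
grasp pt: along axis 120.0 mm, perp [25.   8.2 15.6]
shift to h=0.034: [-26.3   7.5  87.1] along-post 10mm in tool: [-0.37  0.06 -9.99]
A 0 [282.7 273.9]
A 0.055 [290.8 250.5]
A 0 [282.7 273.9]
A 0.055 [290.8 250.5]
B 0 [172.5 216.6]
B 0.055 [172.2 191.9]
```

View pics/s2.png

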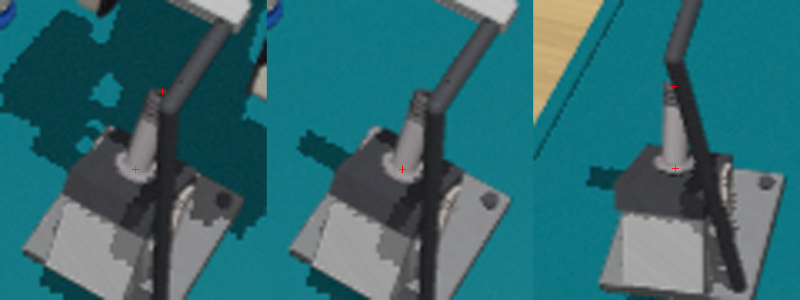

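The pads sit around the axis, but q3 is at its lower limit (-1.02) and the tool has drifted 25 mm off the axis. The markers in the picture match both posts to a few mm. I'll fit a small kinematic model to find reachable poses.

```bash
cat > kin.py <<'E'
import numpy as np
from scipy.optimize import least_squares
from scipy.spatial.transform import Rotation as R
E=lambda r:R.from_euler('xyz',r).as_matrix()[:,2]
SA=R.from_euler('z',-14.7,degrees=True)
D=[([-.8509,.3594,.0110,0,-1.2241],(.28223,-.61263,.23964),E((3.1399,-.0002,-2.7099))),
([-.92915,.89343,1.25226,.00698,-1.91812],(.38703,-.84249,.37590),E((-3.12898,-.00402,-2.71065))),
([.008,.577,.727,.053,-1.704],(.7924,-.2045,.419),E((-3.095,.03,2.887))),
([.026,.796,1.251,.219,-1.571],(.9907,-.2404,.5416),E((-3.034,.491,2.923))),
([.949,.897,1.249,.551,-1.674],(.8353,.56,.5264),SA.apply([.557,-.003,-.831])),
([.915,-.412,-.878,.645,-.962],(.449,.0375,.3381),SA.apply([.539,.007,-.842])),
([.982,-.421,-.903,.653,-.986],(.4384,.05,.3291),SA.apply([.538,.006,-.843])),
([.415,-.031,-1.016,1.106,-.36],(.5579,.0266,.1931),SA.apply([.498,-.006,-.867]))]
def rz(a): return R.from_euler('z',a)
def ry(a): return R.from_euler('y',a)
def rx(a): return R.from_euler('x',a)
S4=1
def fk(q,p,s4=None):
    s4=S4 if s4 is None else s4
    H,a1,L2,L3,a3,d,d5,L,o5=p
    A=rz(q[0]); B=A*ry(q[1]); C=A*ry(q[1]-q[2])*rx(s4*q[3]); W=C*ry(-q[4])
    pos=A.apply([a1,d,H])+B.apply([0,0,L2])+C.apply([L3,0,a3])+W.apply([L,d5,o5])
    return pos,W.apply([1,0,0])
def res(p,s4): 
    o=[]
    for q,x,z in D:
        a,b=fk(q,p,s4); o+=list(a-x)+list(.2*(b-z))
    return np.array(o)
def fit():
    return min((least_squares(res,[.4,0,.45,.45,0,-.2*k,-.2*(1-k),.2,0],args=(s,)) for s in(1,-1) for k in(0,.5,1)),key=lambda r:r.cost)
E
python3 - <<'E'
from kin import *
for s in(1,-1):
    r=least_squares(res,[.4,0,.45,.45,0,-.1,-.1,.2,0],args=(s,)); print(s,r.cost,r.x.round(4)); print(np.abs(res(r.x,s)).reshape(-1,6).max(1).round(4))
E
```

```text
1 0.09906845725663704 [-0.1987  0.1528  0.6084  0.5258 -0.0373 -0.55    0.3135 -0.0834 -0.1577]
[0.0627 0.0789 0.0581 0.1159 0.1695 0.1564 0.1684 0.1152]
-1 4.11143452030818e-07 [ 1.985e-01 -3.000e-04  6.020e-01  4.642e-01  0.000e+00  7.000e-04
 -1.925e-01  3.641e-01 -5.000e-04]
[0.0001 0.0001 0.0003 0.0002 0.0003 0.0002 0.0005 0.0002]
```

```bash
cat >> kin.py <<'E'
S4=-1
P=np.array([.1985,-.0003,.602,.4642,0,.0007,-.1925,.3641,-.0005])
LO=np.array([-3.07,-1.43,-1.02,-3.03,-3.05]);HI=np.array([3.07,2.12,1.25,1.67,0])
def ik(pos,z,n=60,seed=0,x0=None):
    rng=np.random.default_rng(seed); out=[]
    for x in ([x0] if x0 is not None else LO+(HI-LO)*rng.random((n,5))):
        r=least_squares(lambda q:np.r_[fk(q,P)[0]-pos,.3*(fk(q,P)[1]-z)],x,bounds=(LO,HI))
        if r.cost<1e-9 and not any(np.abs(r.x-o).max()<.02 for o in out): out.append(r.x)
    return out
ST={'A':(.5907,.0096,-14.7),'B':(.527,-.2465,8.)}
def tgt(k,h,tilt=.5585,az=0):
    x,y,a=ST[k]; S=rz(np.radians(a)); p=S.apply([-.5299,0,.848]); z=S.apply([np.sin(tilt)*np.cos(az),np.sin(tilt)*np.sin(az),-np.cos(tilt)])
    return np.r_[x,y,.08]+p*h+.005*z,z
E
python3 - <<'E'
from kin import *
for k in'AB':
  for h in(.034,.1,.2,.3):
    print(k,h,[o.round(2).tolist() for o in ik(*tgt(k,h))])
  for t in(.45,.65): print(k,'tilt',t,[o.round(2).tolist() for o in ik(*tgt(k,.034,t))])
E
```

```text
A 0.034 []
A 0.1 []
A 0.2 []
A 0.3 [[0.97, -0.41, -0.89, 0.64, -0.99], [2.74, -1.28, -0.74, 0.16, -2.66]]
A tilt 0.45 []
A tilt 0.65 []
B 0.034 [[-0.32, 0.17, -0.52, -0.59, -0.44]]
B 0.1 [[-0.34, 0.04, -0.54, -0.5, -0.54]]
B 0.2 [[-0.39, -0.13, -0.5, -0.41, -0.75]]
B 0.3 [[-0.48, -0.25, -0.41, -0.38, -0.98]]
B tilt 0.45 [[-0.24, 0.18, -0.54, -0.37, -0.46]]
B tilt 0.65 [[-0.43, 0.18, -0.49, -0.81, -0.47]]
```

Run:
```python
from kin import *
LO2=LO.copy();HI2=HI.copy()
import kin
print("A exact n=200",[o.round(2).tolist() for o in ik(*tgt('A',.034),n=200)])
for t in(.35,.56,.75):
  for az in(-.7,-.35,0,.35,.7):
    s=ik(*tgt('A',.034,t,az),n=40); print(t,az,[o.round(2).tolist() for o in s])
kin.LO=LO-[0,0,.6,0,0]; kin.HI=HI+[0,0,0,0,.6]
print("relaxed",[o.round(2).tolist() for o in ik(*tgt('A',.034),n=60)],[o.round(2).tolist() for o in ik(*tgt('A',.2),n=60)])
```

```text
A exact n=200 []
0.35 -0.7 [[0.53, 0.25, -0.76, 0.63, -0.62]]
0.35 -0.35 [[0.47, 0.2, -0.87, 0.78, -0.45]]
0.35 0 [[0.39, 0.16, -0.93, 0.82, -0.29]]
0.35 0.35 [[0.41, 0.16, -0.83, 0.41, -0.27]]
0.35 0.7 [[0.34, 0.19, -0.61, -0.08, -0.43]]
0.56 -0.7 [[0.53, 0.26, -0.93, 1.09, -0.64]]
0.56 -0.35 []
0.56 0 []
0.56 0.35 []
0.56 0.7 [[0.29, 0.15, -0.65, -0.36, -0.23]]
0.75 -0.7 [[0.54, 0.31, -1.01, 1.38, -0.77]]
0.75 -0.35 []
0.75 0 [[-0.34, 0.15, -0.85, -2.83, -0.19]]
0.75 0.35 []
0.75 0.7 [[0.03, 0.16, -0.53, -1.02, -0.33]]
relaxed [] [[0.68, -0.23, -1.03, 0.86, -0.6]]
```

Run:
```python
from kin import *
x=np.array([-0.34,0.15,-0.85,-2.83,-0.19])
for h in(.034,.05,.1,.2,.3):
  row=[]
  for t in(.56,.6,.65,.7,.75,.8,.9,1.0):
    s=ik(*tgt('A',h,t),x0=x) or ik(*tgt('A',h,t),x0=x+[0,-.2,0,.3,-.1])
    row.append(s[0].round(2).tolist() if s else 0)
  print(h,row)
print([ (a,[o.round(2).tolist() for o in ik(*tgt('A',.034,.7,a),n=30)]) for a in(-.15,.15,.25,.35,.5)])
print([ (a,[o.round(2).tolist() for o in ik(*tgt('A',.3,.7,a),n=30)]) for a in(-.3,0,.3)])
```

```text
0.034 [0, 0, 0, 0, [-0.34, 0.15, -0.85, -2.83, -0.19], [-0.36, 0.17, -0.93, -2.91, -0.33], 0, 0]
0.05 [0, 0, 0, 0, 0, [-0.35, 0.12, -0.91, -2.87, -0.26], 0, 0]
0.1 [0, 0, 0, 0, 0, 0, [-0.37, -0.01, -0.97, -2.84, -0.3], 0]
0.2 [0, 0, 0, 0, 0, 0, 0, 0]
0.3 [0, 0, 0, 0, 0, 0, 0, 0]
[(-0.15, []), (0.15, []), (0.25, []), (0.35, []), (0.5, [])]
[(-0.3, [[1.1, -0.33, -0.95, 0.77, -1.16]]), (0, [[2.72, -1.23, -0.86, 0.22, -2.62]]), (0.3, [[2.47, -1.22, -1.0, 0.58, -2.26]])]
```

```bash
cat > m.py <<'E'
from kin import *
import sys
def dirz(k,b,g): # b in-plane extra tilt, g sideways (toward stand +y)
    a=rz(np.radians(ST[k][2])); t=.5585+b
    return a.apply([np.sin(t)*np.cos(g),np.sin(g),-np.cos(t)*np.cos(g)])
seeds=[[.53,.25,-.76,.63,-.62],[.39,.16,-.93,.82,-.29],[.41,.16,-.83,.41,-.27],[.34,.19,-.61,-.08,-.43],[.53,.26,-.93,1.09,-.64],[.29,.15,-.65,-.36,-.23],[.54,.31,-1.01,1.38,-.77],[-.34,.15,-.85,-2.83,-.19],[.03,.16,-.53,-1.02,-.33],[0,.15,-.7,-2,-.2]]
if __name__=="__main__":
  for h in(.036,):
    for b in np.radians([-12,-8,-4,0,4,8,12,16]):
      row=[]
      for g in np.radians([-24,-18,-12,-8,-4,0,4,8,12,18,24]):
        z=dirz('A',b,g); pos=tgt('A',h)[0]; ok='.'
        for s in seeds:
            r=ik(pos,z,x0=np.array(s))
            if r: ok='%5.2f'%r[0][3]; break
        row.append(ok.rjust(6))
      print(int(round(np.degrees(b))),''.join(row))
E
python3 m.py
```

```text
-12   0.81  0.83  0.85  0.85  0.84  0.79  0.68  0.45  0.13 -0.28 -0.57
-8   0.96  1.03  1.12  1.21     .     .     .     .     . -0.21 -0.61
-4   1.12  1.25     .     .     .     .     .     .     .     . -0.67
0   1.29     .     .     .     .     .     .     .     .     . -0.77
4      .     .     .     .     .     .     .     .     .     . -0.93
8      .     .     .     .     .     .     .     .     .     . -1.16
12      .     .     .     .     . -2.87     .     .     .     . -1.41
16      .     .     .     .     . -2.94 -2.58 -2.08 -1.73 -1.69 -1.65
```

```bash
cat > m2.py <<'E'
from m import *
w=rz(np.radians(-14.7)).apply([-.848,0,-.53])*.004
for h in(.036,.045,.057,.07,.1):
    print("h",h)
    for b in [-13,-11,-10,-9,-8]:
      row=[]
      for g in [-8,-6,-4,-2,0,3]:
        z=dirz('A',np.radians(b),np.radians(g)); pos=tgt('A',h)[0]+w; ok='.'
        for s in seeds[:5]:
            r=ik(pos,z,x0=np.array(s))
            if r: ok='%.2f/%.2f/%.2f'%tuple(r[0][2:5]); break
        row.append(ok.rjust(17))
      print(b,''.join(row))
E
python3 m2.py
```

```text
h 0.036
-13  -0.87/0.79/-0.47 -0.88/0.78/-0.43 -0.89/0.76/-0.39 -0.89/0.74/-0.36 -0.89/0.70/-0.32 -0.88/0.61/-0.28
-11  -0.93/0.95/-0.43 -0.94/0.96/-0.38 -0.95/0.97/-0.34 -0.96/0.97/-0.29 -0.97/0.97/-0.25 -0.98/0.96/-0.19
-10  -0.96/1.03/-0.41 -0.97/1.06/-0.36 -0.98/1.09/-0.31 -1.00/1.12/-0.26 -1.01/1.17/-0.21                .
-9  -0.98/1.13/-0.39 -0.99/1.18/-0.34 -1.01/1.23/-0.29                .                .                .
-8  -1.00/1.23/-0.38 -1.02/1.30/-0.32                .                .                .                .
h 0.045
-13  -0.87/0.75/-0.49 -0.87/0.74/-0.45 -0.88/0.72/-0.42 -0.88/0.69/-0.38 -0.88/0.65/-0.35 -0.87/0.57/-0.31
-11  -0.92/0.90/-0.45 -0.93/0.90/-0.41 -0.94/0.90/-0.37 -0.95/0.90/-0.32 -0.96/0.89/-0.28 -0.96/0.84/-0.23
-10  -0.95/0.98/-0.43 -0.96/0.99/-0.39 -0.97/1.01/-0.34 -0.98/1.03/-0.29 -0.99/1.04/-0.25 -1.01/1.06/-0.17
-9  -0.97/1.07/-0.41 -0.99/1.10/-0.37 -1.00/1.13/-0.32 -1.01/1.18/-0.26                .                .
-8  -1.00/1.16/-0.40 -1.01/1.21/-0.35                .                .                .                .
h 0.057
-13  -0.86
[... 901 characters left out ...]
0.39 -0.98/0.94/-0.35 -0.99/0.94/-0.30 -1.00/0.92/-0.24
-8  -0.97/0.99/-0.46 -0.99/1.01/-0.42 -1.00/1.03/-0.37 -1.01/1.05/-0.32                .                .
h 0.1
-13  -0.82/0.60/-0.63 -0.83/0.58/-0.60 -0.83/0.55/-0.57 -0.83/0.53/-0.54 -0.83/0.49/-0.51 -0.82/0.42/-0.47
-11  -0.87/0.69/-0.60 -0.88/0.67/-0.56 -0.88/0.66/-0.53 -0.89/0.63/-0.49 -0.89/0.60/-0.46 -0.89/0.54/-0.42
-10  -0.90/0.74/-0.58 -0.90/0.73/-0.54 -0.91/0.71/-0.51 -0.92/0.69/-0.47 -0.92/0.67/-0.44 -0.92/0.61/-0.39
-9  -0.92/0.79/-0.56 -0.93/0.78/-0.53 -0.94/0.78/-0.49 -0.94/0.76/-0.45 -0.95/0.74/-0.41 -0.95/0.70/-0.36
-8  -0.94/0.84/-0.55 -0.95/0.85/-0.51 -0.96/0.84/-0.47 -0.97/0.84/-0.42 -0.98/0.83/-0.38 -0.99/0.79/-0.32
```

Stand A is only reachable with the tool about 10° steeper than the post, in the pad plane, so the pads still lie flat on the shank and the lamp clearance is about 6 mm. The inner limit steers the tilt that way. I back up and re-centre first.

```bash
python3 -c "
from h import *
L=(-.0034,0,-.0021)
go('A',.15,L)"
```

```text
q [ 0.416 -0.032 -1.016  1.105 -0.36  -0.108] pos [0.5577 0.0268 0.1934] F [ 0.7 -0.7 -0.1] t 16.275
tool z in stand [ 0.499 -0.005 -0.867] y in stand [ 0.001 -1.     0.007]
grasp pt: along axis 120.4 mm, perp [25.   8.3 15.6]
shift to h=0.150: [-34.6   8.3 -28.3] along-post 10mm in tool: [-0.37  0.05 -9.99]
```

```bash
python3 -m jog '[[1,[-18,4,-14],0],[1,[-35,8,-28],0]]' | grep force; python3 -c "
from h import *
L=(-.0034,0,-.0021)
go('A',.13,L)"
```

```text
force: [-0.2, -0.5, 1.0]
gripper_force: 0.0
q [ 0.57  -0.12  -1.016  0.892 -0.485 -0.018] pos [0.517  0.0316 0.2094] F [-0.2 -0.5  1. ] t 16.525
tool z in stand [ 0.487 -0.007 -0.874] y in stand [ 0.    -1.     0.009]
grasp pt: along axis 155.4 mm, perp [3.1 2.7 1.9]
shift to h=0.130: [-6.3  2.4 25.8] along-post 10mm in tool: [-0.5   0.07 -9.99]
```

```bash
(python3 -m jog '[[1,[-35,2,20],0]]';python3 -m jog '[[1,[-35,2,20],0]]') | grep force:; python3 -c "
from h import *
L=(-.0034,0,-.0021)
go('A',.13,L)"
```

```text
force: [1.0, 1.0, 0.8]
gripper_force: 0.0
force: [-0.9, -0.6, -0.1]
gripper_force: 0.0
q [ 0.636 -0.089 -1.016  0.802 -0.504 -0.007] pos [0.4991 0.0455 0.1815] F [-0.9 -0.6 -0.1] t 16.775
tool z in stand [ 0.431 -0.018 -0.902] y in stand [-0.004 -1.     0.018]
grasp pt: along axis 142.8 mm, perp [-24.2  11.6 -15.1]
shift to h=0.130: [25.8 11.5 10.2] along-post 10mm in tool: [-1.12  0.18 -9.93]
```

```bash
(python3 -m jog '[[1,[-30,0,10],0]]';python3 -m jog '[[1,[-30,0,0],0]]') | grep force:; python3 -c "
from h import *
L=(-.0034,0,-.0021)
go('A',.11,L);go('A',.044,L)"
```

```text
force: [0.2, -1.1, 0.1]
gripper_force: 0.0
force: [0.4, -0.3, -0.1]
gripper_force: 0.0
q [ 0.759 -0.111 -1.016  0.688 -0.582 -0.014] pos [0.4665 0.0629 0.1726] F [ 0.4 -0.3 -0.1] t 17.025
tool z in stand [ 0.392 -0.03  -0.919] y in stand [-0.009 -1.     0.028]
grasp pt: along axis 154.3 mm, perp [-53.9  20.2 -33.7]
shift to h=0.110: [65.6 19.4 35.1] along-post 10mm in tool: [-1.55  0.29 -9.88]
q [ 0.759 -0.111 -1.016  0.688 -0.582 -0.014] pos [0.4665 0.0629 0.1726] F [ 0.4 -0.3 -0.1] t 17.025
tool z in stand [ 0.392 -0.03  -0.919] y in stand [-0.009 -1.     0.028]
grasp pt: along axis 154.3 mm, perp [-53.9  20.2 -33.7]
shift to h=0.044: [ 75.8  17.5 100.3] along-post 10mm in tool: [-1.55  0.29 -9.88]
```

```bash
python3 -m jog '[[1,[16,5,9],0],[1,[38,11,20],0],[1,[56,16,30],0],[1,[64,19,34],0],[1,[66,19,35],0],[1,[66,19,35],0]]' | grep force:; python3 -c "
from h import *
L=(-.0034,0,-.0021)
go('A',.044,L)"
```

```text
force: [1.5, 0.1, -0.6]
gripper_force: 0.0
q [ 0.539  0.002 -0.937  0.73  -0.469  0.141] pos [0.5337 0.0247 0.167 ] F [ 1.5  0.1 -0.6] t 17.775
tool z in stand [ 0.393 -0.03  -0.919] y in stand [-0.008 -1.     0.029]
grasp pt: along axis 110.0 mm, perp [-2.7  0.2 -1.7]
shift to h=0.044: [ 9.3 -1.7 65.3] along-post 10mm in tool: [-1.54  0.29 -9.88]
```

```bash
python3 -m jog '[[1,[1.5,-0.2,10],0],[1,[4,-0.7,26],0],[1,[6,-1.1,42],0],[1,[8,-1.5,56],0],[1,[9,-1.7,63],0],[1,[9.3,-1.7,65.3],0],[1,[9.3,-1.7,65.3],0]]' | grep force:
python3 - <<'E'
from h import *
L=(-.0034,0,-.0021)
go('A',.044,L)
for n in("scene","top"):
    f=optics.grab_frame(n); c=proj(f,[.575,.02,.13]).astype(int)
    cr=cv2.resize(f["color"][c[1]-40:c[1]+40,c[0]-40:c[0]+40],(400,400),interpolation=cv2.INTER_CUBIC)
    if n=="scene": o=cr
cv2.imwrite("pics/g1.png",np.hstack([o,cr])[:,:,::-1])
E
```

```text
force: [0.1, 1.1, 0.3]
gripper_force: 0.0
q [ 0.305  0.13  -1.016  1.197 -0.254 -0.139] pos [0.5677 0.0158 0.1117] F [0.1 1.1 0.3] t 18.65
tool z in stand [ 0.391 -0.03  -0.92 ] y in stand [-0.009 -1.     0.029]
grasp pt: along axis 44.4 mm, perp [-2.2  0.3 -1.4]
shift to h=0.044: [-1.3  0.3  0.6] along-post 10mm in tool: [-1.56  0.29 -9.87]
```

View pics/g1.png

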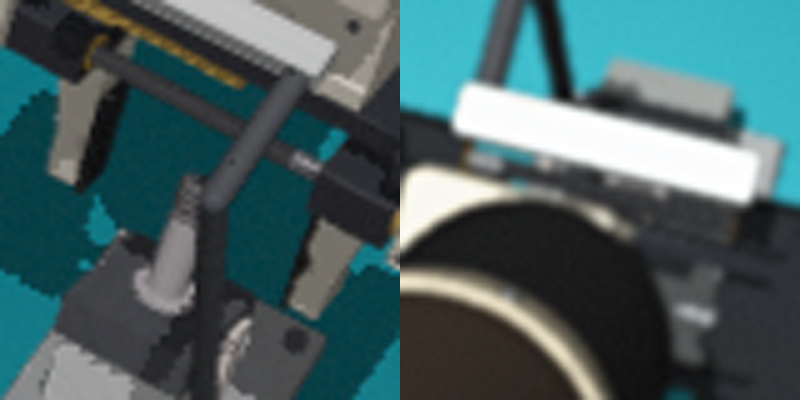

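The tool is in place and the post stands midway between the fingers, near px (180,240). I close gently first to check the centring.

```bash
python3 -m jog '[[-0.5,[0,0,0],0],[-0.5,[0,0,0],0],[-0.5,[0,0,0],0],[-0.5,[0,0,0],0],[-0.5,[0,0,0],0],[-0.5,[0,0,0],0]]' 4; python3 -m jog '[[-1,[0,0,0],0],[-1,[0,0,0],0],[-1,[0,0,0],0],[-1,[0,0,0],0]]' 4; python3 -c "
from h import *
rep('A')"
```

```text
t: 19.5
eef_pos: [0.5679, 0.0157, 0.1115]
ee_rot: [3.11, -0.402, -0.253]
force: [0.3, 0.7, -0.1]
width: 0.0332
gripper_force: 0.0
t: 20.0
eef_pos: [0.5676, 0.0147, 0.1114]
ee_rot: [3.108, -0.402, -0.254]
force: [-2.6, -5.1, 2.5]
width: 0.0162
gripper_force: 4.0
q [ 0.303  0.13  -1.016  1.197 -0.255 -0.14 ] pos [0.5676 0.0147 0.1114] F [-2.6 -5.1  2.5] t 20.0
tool z in stand [ 0.391 -0.032 -0.92 ] y in stand [-0.01  -0.999  0.031]
grasp pt: along axis 44.1 mm, perp [-2.2 -0.8 -1.4]
```

```bash
python3 -m jog '[[-1,[0,0.8,0],0],[-1,[0,1.5,0],0],[-1,[0,1.5,0],0]]'|grep force:; python3 -m jog '[[-1,[0,0,0],0],[-1,[0,0,0],0],[-1,[0,0,0],0]]' 40; python3 -c "
from h import *
s,M,S,seat,p=rep('A'); print('F stand',S.T@s['force'],'Faxis',s['force']@p)"
```

```text
force: [0.2, -1.2, -1.1]
gripper_force: 4.0
t: 20.75
eef_pos: [0.5676, 0.0146, 0.1115]
ee_rot: [3.11, -0.402, -0.252]
force: [-0.3, -0.6, -0.8]
width: 0.015
gripper_force: 39.9
q [ 0.301  0.13  -1.017  1.197 -0.252 -0.136] pos [0.5676 0.0146 0.1115] F [-0.3 -0.6 -0.8] t 20.75
tool z in stand [ 0.391 -0.03  -0.92 ] y in stand [-0.008 -1.     0.029]
grasp pt: along axis 44.2 mm, perp [-2.2 -0.9 -1.3]
F stand [-0.09530424 -0.68440095 -0.75665975] Faxis -0.5911457543955143
```

```bash
python3 -m jog '[[-1,[-0.1,0,-0.7],0],[-1,[-0.2,0,-1.5],0],[-1,[-0.3,0.1,-2.2],0],[-1,[-0.45,0.1,-3],0],[-1,[-0.45,0.1,-3],0]]'; python3 -c "
from h import *
s,M,S,seat,p=rep('A'); print('F stand',S.T@s['force'],'Faxis',s['force']@p)"
```

```text
t: 21.38
eef_pos: [0.566, 0.0149, 0.1141]
ee_rot: [3.11, -0.402, -0.253]
force: [2.7, 0.2, -7.2]
width: 0.0152
gripper_force: 39.9
q [ 0.319  0.124 -1.013  1.159 -0.263 -0.113] pos [0.566  0.0149 0.1141] F [ 2.7  0.2 -7.2] t 21.375
tool z in stand [ 0.391 -0.03  -0.92 ] y in stand [-0.008 -1.     0.029]
grasp pt: along axis 47.3 mm, perp [-2.2 -1.  -1.3]
F stand [ 2.60722651  0.86192703 -7.16502013] Faxis -7.457506402200713
```

It resists with 7.5 N at 3.1 mm, which matches the spring, so post A is the fast one. I continue to about 8.4 mm.

```bash
python3 -m jog '[[-1,[-0.15,0,-1],0],[-1,[-0.3,0.1,-2],0],[-1,[-0.45,0.1,-3],0],[-1,[-0.6,0.1,-4],0],[-1,[-0.75,0.1,-4.8],0],[-1,[-0.8,0.15,-5.2],0],[-1,[-0.8,0.15,-5.2],0]]'|grep width
python3 - <<'E'
from h import *
s,M,S,seat,p=rep('A'); print('Faxis',s['force']@p)
f=optics.grab_frame("scene"); c=proj(f,[.59,.05,.08]).astype(int)
cr=cv2.resize(f["color"][c[1]-32:c[1]+32,c[0]-32:c[0]+32],(512,512),interpolation=cv2.INTER_CUBIC)
cv2.imwrite("pics/g2.png",cr[:,:,::-1])
E
```

```text
width: 0.0152
q [ 0.348  0.114 -1.006  1.097 -0.281 -0.076] pos [0.5633 0.0156 0.1185] F [  6.5  -0.1 -10.1] t 22.25
tool z in stand [ 0.391 -0.03  -0.92 ] y in stand [-0.008 -1.     0.029]
grasp pt: along axis 52.4 mm, perp [-2.2 -1.  -1.3]
Faxis -11.890520381414884
```

View pics/g2.png

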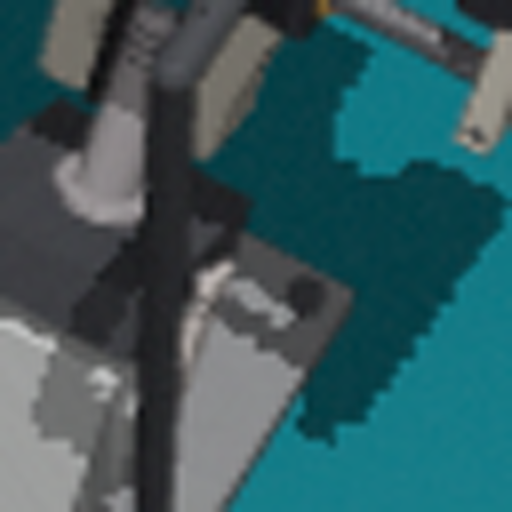

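```bash
cat > av.py <<'E'
from h import *
s=status.get_state(); a=R.from_euler('z',-14.7,degrees=True).apply([-.5299,0,.848]); print(s['t'],'Fax %.1f'%(s['force']@a),s['width'])
E
python3 -m jog '[[-1,[-0.05,0,-0.3],0],[-1,[-0.1,0,-0.6],0],[-1,[-0.1,0,-0.6],0]]' >/dev/null; python3 av.py;  python3 -m jog '[[-1,[0,0,0],0],[-1,[0,0,0],0],[-1,[0,0,0],0]]'>/dev/null; python3 av.py;  python3 -m jog '[[-1,[0,0,0],0],[-1,[0,0,0],0],[-1,[0,0,0],0]]'>/dev/null; python3 av.py; python3 -m jog '[[-1,[0,0,0],0],[-1,[0,0,0],0],[-1,[0,0,0],0]]'>/dev/null; python3 av.py; python3 -c "
from h import *
rep('A')"
```

```text
22.675 Fax -13.1 0.015074077947601346
23.05 Fax -12.6 0.015264149229403855
23.425 Fax -13.9 0.015022620569855207
23.8 Fax -14.2 0.015100942863182466
q [ 0.351  0.113 -1.005  1.091 -0.283 -0.073] pos [0.5631 0.0156 0.119 ] F [  8.   -0.1 -11.8] t 23.8
tool z in stand [ 0.391 -0.03  -0.92 ] y in stand [-0.009 -1.     0.029]
grasp pt: along axis 52.9 mm, perp [-2.1 -1.  -1.3]
```

Mean force is 13.4 N at about 8.7 mm. I add 0.8 mm of margin and hold for more than a second.

```bash
python3 -m jog '[[-1,[-0.06,0,-0.4],0],[-1,[-0.12,0,-0.8],0],[-1,[-0.12,0,-0.8],0],[-1,[-0.12,0,-0.8],0],[-1,[-0.12,0,-0.8],0],[-1,[-0.12,0,-0.8],0],[-1,[-0.12,0,-0.8],0]]' >/dev/null; python3 av.py;  python3 -m jog '[[-1,[0,0,0],0],[-1,[0,0,0],0],[-1,[0,0,0],0],[-1,[0,0,0],0],[-1,[0,0,0],0]]'>/dev/null; python3 av.py;  python3 -c "
from h import *
rep('A')
L=(-.0021,-.0009,-.0013)
go('A',.0438,L)"
```

```text
24.675 Fax -14.9 0.014910908096431726
25.3 Fax -14.0 0.015112094347538883
q [ 0.355  0.112 -1.004  1.082 -0.286 -0.067] pos [0.5627 0.0158 0.1196] F [  6.9  -0.5 -12.3] t 25.3
tool z in stand [ 0.391 -0.03  -0.92 ] y in stand [-0.009 -1.     0.029]
grasp pt: along axis 53.7 mm, perp [-2.2 -1.  -1.4]
q [ 0.355  0.112 -1.004  1.082 -0.286 -0.067] pos [0.5627 0.0158 0.1196] F [  6.9  -0.5 -12.3] t 25.3
tool z in stand [ 0.391 -0.03  -0.92 ] y in stand [-0.009 -1.     0.029]
grasp pt: along axis 53.7 mm, perp [-2.2 -1.  -1.4]
shift to h=0.044: [ 1.6 -0.4  9.8] along-post 10mm in tool: [-1.57  0.29 -9.87]
```

```bash
python3 -m jog '[[-1,[0.15,0,1],0],[-1,[0.3,-0.1,2],0],[-1,[0.45,-0.1,3],0],[-1,[0.65,-0.1,4],0],[-1,[0.8,-0.2,5],0],[-1,[0.95,-0.2,6],0],[-1,[1.1,-0.2,7],0],[-1,[1.25,-0.3,8],0],[-1,[1.4,-0.3,8.7],0],[-1,[1.45,-0.3,9.2],0],[-1,[1.5,-0.3,9.5],0],[-1,[1.5,-0.3,9.5],0],[-1,[1.5,-0.3,9.5],0]]'|grep width; python3 av.py;python3 -c "
from h import *
rep('A')"
```

```text
width: 0.0151
26.925 Fax -4.0 0.015129831733705393
q [ 0.302  0.129 -1.017  1.195 -0.253 -0.135] pos [0.5676 0.0144 0.1117] F [-0.  2. -5.] t 26.925
tool z in stand [ 0.391 -0.03  -0.92 ] y in stand [-0.009 -1.     0.029]
grasp pt: along axis 44.4 mm, perp [-2.1 -1.1 -1.3]
```

```bash
python3 -m jog '[[-1,[0.1,0,0.5],0],[-1,[0.15,0,1],0],[-1,[0.15,0,1],0],[-1,[0.15,0,1],0]]'|grep width; python3 av.py; python3 -m jog '[[-1,[0,0,0],0],[-1,[0,0,0],0]]'|grep force:; python3 av.py;python3 -c "
from h import *
rep('A')"
```

```text
width: 0.0147
27.425 Fax 13.8 0.014708953532284947
force: [-17.7, 5.1, 4.5]
gripper_force: 40.0
27.675 Fax 13.6 0.015076589717595857
q [ 0.298  0.13  -1.017  1.205 -0.251 -0.141] pos [0.5682 0.0143 0.1116] F [-17.7   5.1   4.5] t 27.675
tool z in stand [ 0.392 -0.03  -0.92 ] y in stand [-0.009 -1.     0.029]
grasp pt: along axis 43.9 mm, perp [-1.7 -1.  -1.1]
```

The plate is fully down, now pressed lightly onto its stop. I relax, open and back out along the axis.

```bash
python3 -m jog '[[-1,[-0.3,0,-0.3],0],[-1,[-0.3,0,-0.3],0]]' |grep force:; python3 av.py; python3 -m jog '[[-0.9,[0,0,0],0],[-0.4,[0,0,0],0],[0.2,[0,0,0],0],[0.4,[0,0,0],0],[0.4,[0,0,0],0]]'; python3 -c "
from h import *
go('A',.2,(-.01,0,-.006))"
```

```text
force: [-8.6, 3.6, 1.3]
gripper_force: 40.0
27.925 Fax 6.0 0.01501310020137905
t: 28.55
eef_pos: [0.568, 0.0141, 0.1114]
ee_rot: [3.11, -0.402, -0.253]
force: [-0.3, 0.5, 0.2]
width: 0.0493
gripper_force: 0.0
q [ 0.299  0.13  -1.017  1.202 -0.252 -0.139] pos [0.568  0.0141 0.1114] F [-0.3  0.5  0.2] t 28.55
tool z in stand [ 0.391 -0.031 -0.92 ] y in stand [-0.009 -1.     0.029]
grasp pt: along axis 43.8 mm, perp [-1.9 -1.2 -1.2]
shift to h=0.200: [ -33.7    3.4 -153. ] along-post 10mm in tool: [-1.56  0.3  -9.87]
```

```bash
python3 -m jog '[[0.5,[-1.5,0.3,-8],0],[0.8,[-5,1,-25],0],[1,[-10,1.5,-50],0],[1,[-16,2,-78],0],[1,[-22,2.5,-106],0],[1,[-28,3,-132],0],[1,[-33,3.4,-150],0],[1,[-33,3.4,-150],0]]' |grep force:
python3 - <<'E'
from h import *
import kin
s=rep('A')[0]; M=R.from_euler('xyz',s['ee_rot']).as_matrix()
for r in(.84,.88,.92,.96):
    p=np.array([r*np.cos(.87),r*np.sin(.87),.48]); x=np.r_[s['q'][:5]]
    print(r,[o.round(2).tolist() for o in kin.ik(p,M[:,2],n=15)],(M.T@(p-s['eef_pos'])*1e3).round(0))
c,n=np.cos(.87),np.sin(.87); print('out',(M.T@[c,n,.5]*52).round(0))
E
```

```text
force: [-0.6, 0.1, -0.6]
gripper_force: 0.0
q [ 0.723 -0.174 -0.86   0.526 -0.747  0.223] pos [0.4821 0.0387 0.2377] F [-0.6  0.1 -0.6] t 29.55
tool z in stand [ 0.392 -0.028 -0.919] y in stand [-0.008 -1.     0.027]
grasp pt: along axis 198.2 mm, perp [-9.4  0.7 -5.8]
0.84 [[1.26, 0.56, 0.63, 0.41, -1.64], [-1.9, -1.25, 1.01, -2.55, -2.36]] [   9. -591. -277.]
0.88 [[1.24, 0.67, 0.81, 0.41, -1.7], [-1.91, -1.2, 1.17, -2.6, -2.27]] [  25. -628. -271.]
0.92 [[1.22, 0.81, 1.08, 0.42, -1.81]] [  41. -664. -265.]
0.96 [] [  57. -700. -260.]
out [ 31. -46. -16.]
```

```bash
python3 -m jog '[[1,[0,-8,-12],0],[1,[2,-30,-32],0],[1,[4,-66,-55],0],[1,[6,-108,-78],0],[1,[9,-152,-98],0],[1,[12,-197,-115],0],[1,[15,-243,-132],0],[1,[18,-289,-149],0],[1,[21,-336,-166],0],[1,[24,-383,-183],0],[1,[27,-430,-200],0],[1,[30,-477,-216],0],[1,[33,-524,-230],0],[1,[36,-570,-243],0],[1,[38,-612,-254],0],[1,[40,-642,-261],0],[1,[41,-658,-264],0],[1,[41,-664,-265],0],[1,[41,-664,-265],0]]' |grep force:; python3 -c "
from h import *
rep('B')"
```

```text
force: [-0.1, -0.2, -0.1]
gripper_force: 0.0
q [ 1.221  0.814  1.077  0.415 -1.811  0.196] pos [0.5956 0.7041 0.4726] F [-0.1 -0.2 -0.1] t 31.925
tool z in stand [ 0.347 -0.182 -0.92 ] y in stand [-0.394 -0.918  0.033]
grasp pt: along axis 231.6 mm, perp [321.2 932.7 200.7]
```

```bash
python3 -m jog '[[1,[4,-6,-1],0],[1,[7,-11,-2],0],[1,[10,-16,-3],0],[1,[13,-20,-4],0],[1,[16,-24,-5],0]]' |grep force:; (python3 -m jog '[[1,[31,-46,-16],0]]'; python3 -m jog '[[1,[31,-46,-16],0]]';python3 -m jog '[[1,[31,-46,-16],0]]';python3 -m jog '[[1,[31,-46,-16],0]]')|grep ' force: \[\|^force';python3 -c "
from h import *
rep('B')"
```

```text
force: [-1.2, 0.1, -0.2]
gripper_force: 0.0
force: [0.5, -0.1, -0.3]
force: [-1.1, 0.2, -0.6]
force: [-0.2, -0.1, 0.2]
force: [0.1, 0.2, 0.4]
q [ 1.198  0.9    1.25   0.488 -1.708  0.265] pos [0.6571 0.7508 0.4996] F [0.1 0.2 0.4] t 33.05
tool z in stand [ 0.489 -0.078 -0.869] y in stand [-0.333 -0.937 -0.103]
grasp pt: along axis 219.0 mm, perp [381.3 969.8 238.3]
```

```bash
(python3 -m jog '[[1,[18,-52,-20],0]]'; python3 -m jog '[[1,[18,-52,-20],0]]';python3 -m jog '[[1,[18,-52,-20],0]]')|grep '^force';python3 -c "
from h import *
go('B',.3)"
```

```text
force: [-0.1, -0.2, 0.2]
force: [-0.5, -0.0, 0.1]
force: [-0.6, 0.1, -0.1]
q [ 1.244  0.902  1.25   0.544 -1.609  0.232] pos [0.6445 0.8027 0.5258] F [-0.6  0.1 -0.1] t 33.425
tool z in stand [ 0.577 -0.004 -0.817] y in stand [-0.276 -0.942 -0.19 ]
grasp pt: along axis 244.0 mm, perp [ 388.8 1022.6  243. ]
shift to h=0.300: [ -85.9 1116.1  -77.6] along-post 10mm in tool: [ 0.55 -0.15 -9.98]
```

Run:
```python
from h import *
import kin
from kin import rz,ry,rx
def W(q): return (rz(q[0])*ry(q[1]-q[2])*rx(-q[3])*ry(-q[4])).as_matrix()
def ang(q,y): w=W(q).T@y; return np.arctan2(w[1],w[2])
s,M,S,seat,p=rep('B'); q=s['q']
k0=ang(q,M[:,1]); print('ang-q6',k0-q[5],k0+q[5])
qa=[.299,.13,-1.017,1.202,-.252]; Ma=R.from_euler('xyz',[3.11,-.402,-.253]).as_matrix(); a=ang(qa,Ma[:,1]); print(a-(-.139),a+(-.139))
x=q[:5].copy(); P0=s['eef_pos']; V=np.array([.62,0.1,.47]); T=seat+p*.3+.005*M[:,2]
for A,B in((P0,V),(V,T)):
  for u in np.linspace(0,1,9)[1:]:
    r=kin.ik(A+(B-A)*u,M[:,2],x0=x)
    if r: x=r[0]
    print(u,x.round(2) if r else 'no')
for n,h in(('T',.3),('g',.034)):
    r=kin.ik(seat+p*h+.005*M[:,2],M[:,2],x0=x); 
    if r: x=r[0]; print(n,x.round(2),ang(x,-S[:,1]),ang(x,S[:,1]))
print('V',(M.T@(V-P0)*1e3).round(),'T-V',(M.T@(T-V)*1e3).round())
```

```text
q [ 1.244  0.902  1.25   0.544 -1.609  0.232] pos [0.6445 0.8027 0.5258] F [-0.6  0.1 -0.1] t 33.425
tool z in stand [ 0.577 -0.004 -0.817] y in stand [-0.276 -0.942 -0.19 ]
grasp pt: along axis 244.0 mm, perp [ 388.8 1022.6  243. ]
ang-q6 -3.1415926535897936 -2.6769908143184264
3.1411680069485133 2.863168006948513Traceback (most recent call last):
  File "<stdin>", line 12, in <module>
  File "kin.py", line 37, in ik
    r=least_squares(lambda q:np.r_[fk(q,P)[0]-pos,.3*(fk(q,P)[1]-z)],x,bounds=(LO,HI))
    return func(*args, **kwargs)
    raise ValueError("Initial guess is outside of provided bounds")
ValueError: Initial guess is outside of provided bounds
```

So q6 = ang + π (mod 2π).

Run:
```python
from h import *
import kin
from kin import rz,ry,rx
def W(q): return (rz(q[0])*ry(q[1]-q[2])*rx(-q[3])*ry(-q[4])).as_matrix()
def q6(q,y): w=W(q).T@y; return (np.arctan2(w[1],w[2])+2*np.pi)%(2*np.pi)-np.pi
s,M,S,seat,p=rep('B'); q=s['q']
x=np.clip(q[:5],kin.LO+.01,kin.HI-.01); P0=s['eef_pos']; V=np.array([.62,0.1,.47]); T=seat+p*.3+.005*M[:,2]
for A,B in((P0,V),(V,T)):
  for u in np.linspace(0,1,7)[1:]:
    r=kin.ik(A+(B-A)*u,M[:,2],x0=x)
    if r: x=r[0]
    print(round(u,2),x.round(2) if r else 'no','q6 keep %.2f'%q6(x,M[:,1]))
for h in(.3,.2,.1,.034):
    r=kin.ik(seat+p*h+.005*M[:,2],M[:,2],x0=x); 
    if r: x=r[0]; print(h,x.round(2),q6(x,-S[:,1]),q6(x,S[:,1]))
print('V',(M.T@(V-P0)*1e3).round(),'T-V',(M.T@(T-V)*1e3).round())
```

```text
q [ 1.244  0.902  1.25   0.544 -1.609  0.232] pos [0.6445 0.8027 0.5258] F [-0.6  0.1 -0.1] t 33.425
tool z in stand [ 0.577 -0.004 -0.817] y in stand [-0.276 -0.942 -0.19 ]
grasp pt: along axis 244.0 mm, perp [ 388.8 1022.6  243. ]
0.17 [ 1.2   0.53  0.52  0.56 -1.28] q6 keep 0.08
0.33 [ 1.14  0.33  0.19  0.57 -1.14] q6 keep 0.06
0.5 [ 1.06  0.17 -0.04  0.57 -1.04] q6 keep 0.10
0.67 [ 0.95  0.03 -0.21  0.54 -0.96] q6 keep 0.18
0.83 [ 0.81 -0.08 -0.32  0.48 -0.89] q6 keep 0.34
1.0 [ 0.62 -0.15 -0.35  0.37 -0.84] q6 keep 0.58
0.17 [ 0.54 -0.24 -0.45  0.32 -0.81] q6 keep 0.67
0.33 [ 0.44 -0.32 -0.52  0.25 -0.79] q6 keep 0.80
0.5 [ 0.29 -0.37 -0.56  0.13 -0.78] q6 keep 1.01
0.67 [ 0.08 -0.38 -0.54 -0.05 -0.8 ] q6 keep 1.31
0.83 [-0.22 -0.34 -0.48 -0.26 -0.86] q6 keep 1.70
1.0 [-0.53 -0.26 -0.41 -0.45 -0.96] q6 keep 2.07
0.3 [-0.53 -0.26 -0.41 -0.45 -0.96] 2.4115003134483066 -0.7300923401414856
0.2 [-0.44 -0.13 -0.5  -0.49 -0.73] 2.4395793742663567 -0.7020132793234364
0.1 [-0.39  0.04 -0.53 -0.6  -0.53] 2.551011456517868 -0.5905811970719252
0.034 [-0.38  0.17 -0.5  -0.72 -0.44] 2.678444217686109 -0.46314843590368326
V [108. 697. -22.] T-V [-193.  419.  -56.]
```

```bash
python3 -m jog '[[1,[2,14,0],0],[1,[6,42,-1],0],[1,[13,85,-3],0],[1,[20,131,-4],0],[1,[28,179,-6],0],[1,[35,227,-7],0],[1,[43,275,-9],0],[1,[50,323,-10],0],[1,[57,371,-12],0],[1,[65,419,-13],0],[1,[72,467,-15],0],[1,[80,515,-16],0],[1,[87,563,-18],0],[1,[95,611,-19],0],[1,[102,659,-21],0],[1,[108,697,-22],0]]' |grep force:;  python3 -m jog '[[1,[-18,40,-5],-0.03],[1,[-38,82,-11],-0.07],[1,[-58,125,-17],-0.11],[1,[-78,168,-23],-0.15],[1,[-98,211,-28],-0.19],[1,[-118,254,-34],-0.23],[1,[-138,297,-40],-0.27],[1,[-158,340,-46],-0.3],[1,[-175,378,-50],-0.32],[1,[-186,404,-54],-0.34],[1,[-193,419,-56],-0.34],[1,[-193,419,-56],-0.34]]' |grep force:; python3 -c "
from h import *
go('B',.12)"
```

```text
force: [0.3, 0.1, -0.1]
gripper_force: 0.0
force: [0.1, 0.4, -0.1]
gripper_force: 0.0
q [-0.531 -0.26  -0.408 -0.443 -0.963  2.405] pos [ 0.3715 -0.2708  0.3327] F [ 0.1  0.4 -0.1] t 36.925
tool z in stand [ 0.575 -0.008 -0.818] y in stand [-0.008 -1.     0.004]
grasp pt: along axis 302.6 mm, perp [ 0.1 -2.4  0.1]
shift to h=0.120: [-10.2  -3.7 182.4] along-post 10mm in tool: [ 0.55  0.08 -9.98]
```

```bash
python3 -m jog '[[1,[-3,-1,12],0],[1,[-6,-2,40],0],[1,[-9,-3,80],0],[1,[-10,-3.5,125],0],[1,[-10,-3.7,165],0],[1,[-10.5,-3.8,190],0],[1,[-12,-4,212],0],[1,[-13,-4.2,234],0],[1,[-14,-4.3,252],0],[1,[-15,-4.4,262],0],[1,[-15,-4.4,266],0],[1,[-15,-4.4,266],0]]' |grep force:;python3 - <<'E'
from h import *
go('B',.036)
f=optics.grab_frame("scene"); c=proj(f,[.51,-.25,.13]).astype(int)
cr=cv2.resize(f["color"][c[1]-45:c[1]+45,c[0]-45:c[0]+45],(450,450),interpolation=cv2.INTER_CUBIC)
cv2.imwrite("pics/g3.png",cr[:,:,::-1])
E
```

```text
force: [-0.5, -0.4, 0.3]
gripper_force: 0.0
q [-0.372  0.166 -0.511 -0.71  -0.438  2.66 ] pos [ 0.5109 -0.2475  0.1066] F [-0.5 -0.4  0.3] t 38.425
tool z in stand [ 0.576 -0.006 -0.818] y in stand [-0.005 -1.     0.004]
grasp pt: along axis 36.0 mm, perp [0.2 1.3 0.1]
shift to h=0.036: [-0.2  1.3  0. ] along-post 10mm in tool: [ 0.55  0.06 -9.98]
```

View pics/g3.png

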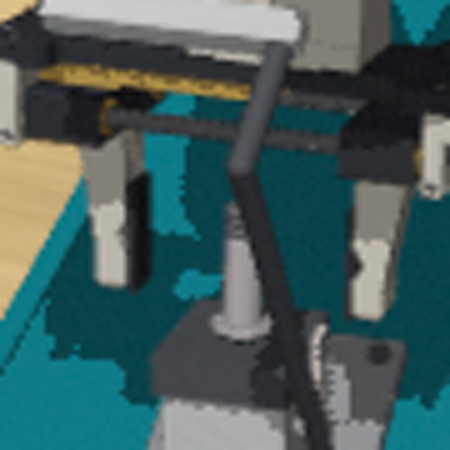

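Fingers straddle post B (post near px 241, finger midpoint near 247). I shift 1.3 mm in tool y and close gently.

```bash
python3 -m jog '[[0.3,[0,1.3,0],0],[-0.5,[0,1.5,0],0],[-0.5,[0,1.5,0],0],[-0.5,[0,1.5,0],0],[-0.5,[0,1.5,0],0],[-0.5,[0,1.5,0],0],[-1,[0,1.5,0],0],[-1,[0,1.5,0],0],[-1,[0,1.5,0],0],[-1,[0,1.5,0],0]]' 4; python3 -c "
from h import *
s,M,S,seat,p=rep('B'); print('F stand',S.T@s['force'])"
```

```text
t: 39.72
eef_pos: [0.5112, -0.2491, 0.1065]
ee_rot: [3.136, -0.613, 0.137]
force: [0.2, -2.4, -0.9]
width: 0.0162
gripper_force: 4.0
q [-0.376  0.167 -0.509 -0.712 -0.44   2.664] pos [ 0.5112 -0.2491  0.1065] F [ 0.2 -2.4 -0.9] t 39.725
tool z in stand [ 0.576 -0.007 -0.818] y in stand [-0.005 -1.     0.004]
grasp pt: along axis 36.0 mm, perp [ 0.2 -0.4  0.1]
F stand [-0.09727841 -2.36529437 -0.87772951]
```

```bash
python3 -m jog '[[-1,[0,0.6,0],0],[-1,[0,0.6,0],0],[-1,[0,0.6,0],0]]' 25 |grep force:; python3 -m jog '[[-1,[0.04,0,-0.7],0],[-1,[0.08,0,-1.4],0],[-1,[0.12,0,-2.2],0],[-1,[0.16,0,-3],0],[-1,[0.16,0,-3],0]]'; python3 -c "
from h import *
s,M,S,seat,p=rep('B'); print('Fax',p@s['force'])"
```

```text
force: [1.4, -1.3, -0.4]
gripper_force: 24.9
t: 40.72
eef_pos: [0.5095, -0.2496, 0.109]
ee_rot: [3.137, -0.613, 0.137]
force: [-0.5, -1.1, 0.2]
width: 0.0155
gripper_force: 24.9
q [-0.377  0.162 -0.51  -0.706 -0.445  2.659] pos [ 0.5095 -0.2496  0.109 ] F [-0.5 -1.1  0.2] t 40.725
tool z in stand [ 0.575 -0.006 -0.818] y in stand [-0.005 -1.     0.004]
grasp pt: along axis 39.0 mm, perp [-0.  -0.6  0. ]
Fax 0.518070990202997
```

Post B draws out with no resistance, so it is the loose one. I pull it slowly out of the hole along its axis, then locate the tray precisely.

```bash
python3 -m jog '[[-1,[0.1,0,-1.5],0],[-1,[0.2,0,-3],0],[-1,[0.3,0,-5],0],[-1,[0.4,0,-7],0],[-1,[0.5,0,-9],0],[-1,[0.6,0,-11],0],[-1,[0.7,0.1,-13],0],[-1,[0.9,0.1,-16],0],[-1,[1.2,0.1,-21],0],[-1,[1.6,0.2,-30],0],[-1,[2.3,0.2,-42],0],[-1,[3.3,0.3,-60],0],[-1,[4.6,0.4,-84],0],[-1,[6.3,0.6,-114],0],[-1,[8,0.8,-145],0],[-1,[9.8,1,-178],0],[-1,[11,1.2,-200],0],[-1,[11.5,1.2,-210],0],[-1,[11.5,1.2,-210],0]]'
python3 - <<'E'
from h import *
import kin
s,M,S,seat,p=rep('B')
for n in("top","scene"):
    f=optics.grab_frame(n); hsv=cv2.cvtColor(f["color"],cv2.COLOR_RGB2HSV)
    c0=proj(f,[.49,.25,.02]); m=hsv[...,2]<60; w=np.zeros_like(m); a,b=c0.astype(int); w[b-50:b+50,a-50:a+50]=1
    c=max(blobs(m&w,200),key=cv2.contourArea); r=cv2.minAreaRect(c); bx=cv2.boxPoints(r)
    q=np.array([ray(f,u,.034) for u in bx]); print(n,r[0],r[1],'top-rim corners',q[:,:2].round(3).tolist(),'ctr',q.mean(0).round(3))
for x in(.45,.48,.5):
  for hz in(.05,.09):
    for t in(.615,.45,.3):
      z=rz=R.from_euler('z',8,degrees=True).apply([np.sin(t),0,-np.cos(t)])
      print(x,hz,t,[o.round(2).tolist() for o in kin.ik(np.array([x,.25,hz]),z,n=15)])
E
```

```text
t: 43.1
eef_pos: [0.3989, -0.2653, 0.2882]
ee_rot: [3.136, -0.614, 0.137]
force: [0.3, -0.2, -1.8]
width: 0.0154
gripper_force: 24.9
q [-0.476 -0.205 -0.468 -0.456 -0.835  2.409] pos [ 0.3989 -0.2653  0.2882] F [ 0.3 -0.2 -1.8] t 43.1
tool z in stand [ 0.576 -0.007 -0.817] y in stand [-0.006 -1.     0.005]
grasp pt: along axis 250.1 mm, perp [ 0.2 -0.8  0.2]
top (149.5, 238.5) (59.0, 51.0) top-rim corners [[0.544, 0.304], [0.543, 0.202], [0.425, 0.199], [0.426, 0.3]] ctr [0.485 0.251 0.034]
scene (411.24322509765625, 275.0405578613281) (51.12808609008789, 60.1700325012207) top-rim corners [[0.569, 0.205], [0.428, 0.202], [0.419, 0.306], [0.559, 0.302]] ctr [0.494 0.254 0.034]
0.45 0.05 0.615 []
0.45 0.05 0.45 []
0.45 0.05 0.3 []
0.45 0.09 0.615 [[0.14, 0.08, -0.88, -2.85, -0.0], [0.13, 0.08, -0.91, -2.92, -0.04]]
0.45 0.09 0.45 []
0.45 0.09 0.3 [[0.95, 0.12, -0.99, 0.72, -0.33]]
0.48 0.05 0.615 []
0.48 0.05 0.45 []
0.48 0.05 0.3 []
0.48 0.09 0.615 []
0.48 0.09 0.45 []
0.48 0.09 0.3 [[0.91, 0.16, -0.93, 0.68, -0.33]]
0.5 0.05 0.615 [[0.1, 0.25, -0.91, -3.02, -0.2]]
0.5 0.05 0.45 []
0.5 0.05 0.3 []
0.5 0.09 0.615 []
0.5 0.09 0.45 []
0.5 0.09 0.3 [[0.88, 0.18, -0.89, 0.65, -0.34]]
```

Run:
```python
from h import *
import kin
s,M,S,seat,p=rep('B'); x=s['q'][:5].copy(); P0=s['eef_pos']; z=M[:,2]
V=np.array([.46,-.02,.38]);T=np.array([.46,.22,.33])
for A,B in((P0,V),(V,T)):
  for u in(.25,.5,.75,1):
    r=kin.ik(A+(B-A)*u,z,x0=x)
    if r: x=r[0]
    print(u,x.round(2) if r else 'no')
print((M.T@(V-P0)*1e3).round(),(M.T@(T-P0)*1e3).round())
for pz in(.03,.06,.1):
  for az in(-60,-30,8,40,70):
    row=[]
    for t in(.0,.1,.2,.3,.4):
      a=np.radians(az); zz=np.array([np.sin(t)*np.cos(a),np.sin(t)*np.sin(a),-np.cos(t)])
      o=kin.ik(np.array([.47,.245,pz]),zz,x0=np.array([.95,.12,-.95,.6,-.4])); row.append(o[0].round(2)[2:].tolist() if o else 0)
    print(pz,az,row)
```

```text
q [-0.475 -0.203 -0.469 -0.457 -0.835  2.41 ] pos [ 0.3991 -0.2649  0.2867] F [ 0.4 -0.1 -1.2] t 43.2
tool z in stand [ 0.575 -0.006 -0.818] y in stand [-0.005 -1.     0.003]
grasp pt: along axis 248.7 mm, perp [-0.3 -0.4 -0.2]
0.25 [-0.2  -0.32 -0.56 -0.28 -0.76]
0.5 [ 0.1  -0.42 -0.66 -0.02 -0.71]
0.75 [ 0.37 -0.48 -0.73  0.21 -0.73]
1 [ 0.59 -0.49 -0.75  0.37 -0.78]
0.25 [ 0.78 -0.48 -0.82  0.51 -0.79]
0.5 [ 0.92 -0.44 -0.87  0.61 -0.79]
0.75 [ 1.03 -0.38 -0.88  0.69 -0.78]
1 [ 1.11 -0.29 -0.88  0.76 -0.76]
[ 130. -234.  -23.] [ 128. -472.   35.]
0.03 -60 [[-0.56, 0.0, -0.66], [-0.62, 0.16, -0.63], [-0.68, 0.31, -0.63], [-0.72, 0.44, -0.66], [-0.75, 0.55, -0.7]]
0.03 -30 [[-0.56, 0.0, -0.66], [-0.67, 0.19, -0.55], [-0.81, 0.46, -0.47], [-0.94, 0.81, -0.42], 0]
0.03 8 [[-0.56, 0.0, -0.66], [-0.69, 0.15, -0.49], [-0.89, 0.5, -0.29], 0, 0]
0.03 40 [[-0.56, 0.0, -0.66], [-0.65, 0.03, -0.51], [-0.76, 0.11, -0.34], 0, 0]
0.03 70 [[-0.56, 0.0, -0.66], [-0.58, -0.07, -0.57], [-0.6, -0.18, -0.49], [-0.59, -0.33, -0.45], [-0.56, -0.52, -0.44]]
0.06 -60 [[-0.53, 0.0, -0.73], [-0.59, 0.14, -0
[... 358 characters left out ...]
3], 0]
0.06 70 [[-0.53, 0.0, -0.73], [-0.56, -0.07, -0.64], [-0.58, -0.16, -0.56], [-0.58, -0.29, -0.51], [-0.56, -0.46, -0.48]]
0.1 -60 [[-0.49, -0.0, -0.82], [-0.54, 0.13, -0.81], [-0.59, 0.25, -0.81], [-0.63, 0.36, -0.83], [-0.66, 0.45, -0.87]]
0.1 -30 [[-0.49, -0.0, -0.82], [-0.59, 0.15, -0.74], [-0.7, 0.32, -0.67], [-0.8, 0.53, -0.62], [-0.9, 0.75, -0.61]]
0.1 8 [[-0.49, -0.0, -0.82], [-0.61, 0.11, -0.68], [-0.75, 0.29, -0.53], [-0.93, 0.63, -0.37], 0]
0.1 40 [[-0.49, -0.0, -0.82], [-0.58, 0.03, -0.69], [-0.67, 0.07, -0.54], [-0.79, 0.15, -0.37], [-0.98, 0.5, -0.12]]
0.1 70 [[-0.49, -0.0, -0.82], [-0.52, -0.06, -0.73], [-0.55, -0.14, -0.65], [-0.56, -0.25, -0.59], [-0.55, -0.39, -0.55]]
```

```bash
python3 -m jog '[[-1,[5,-9,-2],0],[-1,[16,-28,-6],0],[-1,[35,-63,-12],0],[-1,[57,-104,-18],0],[-1,[80,-146,-22],0],[-1,[103,-188,-24],0],[-1,[125,-229,-24],0],[-1,[130,-272,-22],0],[-1,[130,-318,-18],0],[-1,[130,-364,-12],0],[-1,[130,-408,-6],0],[-1,[130,-442,0],0],[-1,[130,-464,4],0],[-1,[130,-472,5],0],[-1,[130,-472,5],0]]'|grep force:; (python3 -m jog '[[-1,[-20,0,-14],0]]';python3 -m jog '[[-1,[-25,0,-15],0]]';python3 -m jog '[[-1,[-35,0,-20],0]]')|grep '^force\|eef'; python3 -c "
from h import *
rep('B')"
```

```text
force: [0.0, 0.6, -1.0]
gripper_force: 24.9
eef_pos: [0.4203, 0.2132, 0.3557]
force: [0.4, 0.7, -0.7]
eef_pos: [0.3911, 0.2088, 0.354]
force: [-0.2, 0.5, -0.5]
eef_pos: [0.3536, 0.2034, 0.3505]
force: [-1.8, 0.9, -1.6]
q [ 1.601 -0.522 -0.923  0.664 -1.193 -0.159] pos [0.3536 0.2034 0.3505] F [-1.8  0.9 -1.6] t 45.45
tool z in stand [ 0.575 -0.008 -0.818] y in stand [-0.01  -1.     0.003]
grasp pt: along axis 292.2 mm, perp [ 42.9 469.7  26.8]
```

```bash
python3 -m jog '[[-1,[0,-5,25],0],[-1,[0,-12,65],0],[-1,[0,-20,105],0],[-1,[0,-26,140],0],[-1,[0,-30,160],0]]'|grep '^force\|eef'; (python3 -m jog '[[-1,[-45,0,10],0]]';python3 -m jog '[[-1,[-55,0,10],0]]')|grep '^force\|eef'; python3 -c "
from h import *
rep('B')"
```

```text
eef_pos: [0.4508, 0.2562, 0.241]
force: [-0.2, -0.3, -1.3]
eef_pos: [0.4278, 0.2603, 0.2297]
force: [0.1, -0.4, -1.0]
eef_pos: [0.3935, 0.2688, 0.2182]
force: [-0.1, 1.6, -1.4]
q [ 1.291 -0.168 -1.016  0.797 -0.711 -0.216] pos [0.3935 0.2688 0.2182] F [-0.1  1.6 -1.4] t 46.325
tool z in stand [ 0.491 -0.045 -0.87 ] y in stand [-0.029 -0.999  0.035]
grasp pt: along axis 154.2 mm, perp [ 18.8 529.1  11.8]
```

```bash
(python3 -m jog '[[-1,[-30,0,50],0]]';python3 -m jog '[[-1,[-50,0,30],0]]';python3 -m jog '[[-1,[-60,0,0],0]]')|grep '^force\|eef'; python3 -c "
from h import *
rep('B')"
```

```text
eef_pos: [0.4, 0.2863, 0.1875]
force: [-0.7, 1.7, -0.6]
eef_pos: [0.381, 0.2953, 0.1612]
force: [0.2, -0.7, -1.8]
eef_pos: [0.3325, 0.3011, 0.1539]
force: [0.0, 0.1, -0.8]
q [ 1.467 -0.047 -1.016  0.674 -0.719 -0.333] pos [0.3325 0.3011 0.1539] F [ 0.   0.1 -0.8] t 46.7
tool z in stand [ 0.4   -0.097 -0.911] y in stand [-0.052 -0.995  0.083]
grasp pt: along axis 129.3 mm, perp [-49.9 569.8 -31.2]
```

```bash
python3 -c "
from h import *
s,M,S,seat,p=rep('B')
print((M.T@(np.array([.47,.25,.16])-s['eef_pos'])*1e3).round(), 'down',(M.T@[0,0,-50]).round(),'in',(M.T@[-50,0,0]).round())"
```

```text
q [ 1.467 -0.047 -1.016  0.674 -0.719 -0.333] pos [0.3325 0.3011 0.1539] F [ 0.   0.1 -0.8] t 46.7
tool z in stand [ 0.4   -0.097 -0.911] y in stand [-0.052 -0.995  0.083]
grasp pt: along axis 129.3 mm, perp [-49.9 569.8 -31.2]
[122.  63.  53.] down [-20.  -4.  46.] in [-45.  -4. -20.]
```

```bash
python3 -m jog '[[-1,[15,8,5],0],[-1,[45,24,17],0],[-1,[80,42,33],0],[-1,[110,56,47],0],[-1,[122,63,53],0]]'|grep '^force\|eef'; (python3 -m jog '[[-1,[-30,0,40],0]]';python3 -m jog '[[-1,[-58,0,0],0]]';python3 -m jog '[[-1,[-58,0,-10],0]]';python3 -m jog '[[-1,[-58,0,-15],0]]')|grep '^force\|eef'; python3 -c "
from h import *
s,M,S,seat,p=rep('B')
print((M.T@(np.array([.47,.25,.14])-s['eef_pos'])*1e3).round())"
```

```text
eef_pos: [0.472, 0.2506, 0.1614]
force: [-0.7, 1.1, -0.4]
eef_pos: [0.4669, 0.2538, 0.1238]
force: [1.2, 0.8, -0.7]
eef_pos: [0.4252, 0.2562, 0.1184]
force: [0.1, -1.2, -1.7]
eef_pos: [0.3716, 0.2616, 0.1221]
force: [-0.1, 0.3, -0.1]
eef_pos: [0.3153, 0.2667, 0.1294]
force: [-0.4, 2.1, 0.2]
q [ 1.473 -0.044 -1.015  0.529 -0.727 -0.229] pos [0.3153 0.2667 0.1294] F [-0.4  2.1  0.2] t 47.825
tool z in stand [ 0.314 -0.129 -0.941] y in stand [-0.064 -0.991  0.115]
grasp pt: along axis 120.0 mm, perp [-76.2 538.3 -47.6]
[147.  29.  42.]
```

```bash
python3 -m jog '[[-1,[18,4,3],0],[-1,[55,11,13],0],[-1,[97,19,26],0],[-1,[130,26,37],0],[-1,[147,29,42],0]]'|grep '^force\|eef'; (python3 -m jog '[[-1,[-25,0,35],0]]';python3 -m jog '[[-1,[-58,0,0],0]]';python3 -m jog '[[-1,[-58,0,-15],0]]')|grep '^force\|eef'
python3 - <<'E'
from h import *
import kin
s,M,S,seat,p=rep('B')
for z in(.02,.04,.08):
    print(z,[o.round(2).tolist() for o in kin.ik(np.array([.47,.245,z]),M[:,2],n=20)])
print((M.T@(np.array([.47,.245,.12])-s['eef_pos'])*1e3).round())
E
```

```text
eef_pos: [0.4722, 0.2504, 0.1405]
force: [-0.3, 0.9, -1.2]
eef_pos: [0.4615, 0.2485, 0.1018]
force: [2.3, 0.3, -1.2]
eef_pos: [0.4102, 0.2432, 0.0892]
force: [-50.5, -51.3, -54.0]
eef_pos: [0.3562, 0.2507, 0.1003]
force: [-0.4, 1.5, -0.3]
q [ 1.294  0.046 -1.014  0.575 -0.61  -0.126] pos [0.3562 0.2507 0.1003] F [-0.4  1.5 -0.3] t 48.825
tool z in stand [ 0.277 -0.143 -0.95 ] y in stand [-0.069 -0.989  0.129]
grasp pt: along axis 75.0 mm, perp [-61.6 516.8 -38.5]
0.02 []
0.04 [[0.88, 0.26, -1.01, 1.02, -0.35]]
0.08 [[0.98, 0.2, -0.92, 0.72, -0.48]]
[113.  16.  15.]
```

A contact spike occurred, probably the post's foot meeting the tray wall. I check the state.

Run:
```python
from h import *
s=status.get_state(); print(s['width'],s['gripper_force'],s['force'])
o=[]
for n in("scene","top"):
    f=optics.grab_frame(n); c=proj(f,[.43,.24,.05]).astype(int)
    o.append(cv2.resize(f["color"][c[1]-50:c[1]+50,c[0]-50:c[0]+50],(400,400),interpolation=cv2.INTER_CUBIC))
cv2.imwrite("pics/g4.png",np.hstack(o)[:,:,::-1])
```

```text
0.0153746652479093 24.94626112282276 [-0.40822383  1.49429536 -0.25881788]
```

View pics/g4.png

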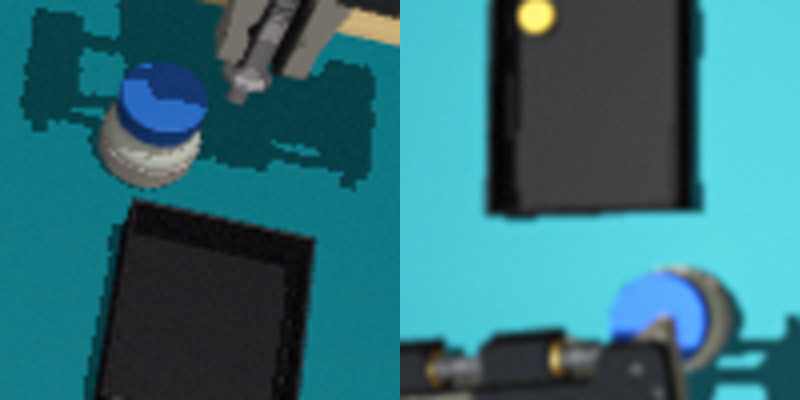

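Run:
```python
from h import *
s,M,S,seat,p=rep('B'); f=optics.grab_frame("scene"); c=proj(f,[.43,.24,.05]).astype(int)
g=s['eef_pos']-.005*M[:,2]
for d in(0,36,50): q=g+M@np.array([-.055,-.006,.998])*d/1e3; print(d,q.round(3),((proj(f,q)-c+50)*4).round())
# alternatives of in-plane rotation
for a in(-40,-20,20,40):
    q=g+M@R.from_euler('y',a,degrees=True).apply([-.055,0,.998])*.05; print(a,((proj(f,q)-c+50)*4).round())
def jar(im):
    h=cv2.cvtColor(im,cv2.COLOR_BGR2HSV); m=(h[...,0]>100)&(h[...,0]<125)&(h[...,1]>150)
    return [np.round(cv2.minEnclosingCircle(k)[0],1).tolist() for k in blobs(m,60)]
print(jar(cv2.imread("pics/scene0.png")),jar(np.ascontiguousarray(f["color"][:,:,::-1])))
t=optics.grab_frame("top")
print(jar(cv2.imread("pics/top0.png")),jar(np.ascontiguousarray(t["color"][:,:,::-1])))
j=cv2.imread("pics/scene0.png"); print('jar cap world',[ray(f,u,.055)[:2].round(3).tolist() for u in jar(j)])
```

```text
q [ 1.305  0.041 -1.016  0.572 -0.61  -0.125] pos [0.3532 0.2528 0.1012] F [ 0.5  1.1 -1.2] t 48.925
tool z in stand [ 0.279 -0.138 -0.95 ] y in stand [-0.06  -0.99   0.126]
grasp pt: along axis 77.1 mm, perp [-63.1 519.3 -39.4]
0 [0.352 0.253 0.106] [274.  26.]
36 [0.36  0.25  0.071] [249.  76.]
50 [0.364 0.248 0.058] [239.  95.]
-40 [245.  40.]
-20 [240.  70.]
20 [242. 112.]
40 [249. 120.]
[[205.5, 341.0], [350.1, 257.0], [400.1, 217.0], [29.4, 70.8], [37.5, 22.5]] [[205.5, 341.0], [350.1, 257.0], [400.1, 217.0], [400.7, 23.9], [28.0, 55.5]]
[[166.1, 294.9], [214.5, 242.6], [321.1, 119.4]] [[166.0, 294.0], [214.5, 242.6], [321.1, 119.4]]
jar cap world [[0.75, -0.091], [0.503, 0.126], [0.377, 0.209], [0.187, -0.806], [-0.005, -0.898]]
```

The jar has not moved, the post still sits true in the grip, and the tray is clear. I work out the set-down: foot onto the floor, then pivot the post down in a loose grip.

```bash
cat > pl.py <<'E'
from h import *
import kin
s=status.get_state(); M=R.from_euler('xyz',s['ee_rot']).as_matrix(); u=M@np.array([.055,.006,-.998]); z=M[:,2]; P0=s['eef_pos']
F=np.array([.517,.238,.005]); hd=-np.r_[z[:2],0]; hd/=np.linalg.norm(hd); print('lean elev',np.degrees(np.arcsin(u[2])),'hd',hd.round(2),'t',s['t'])
x=np.clip(s['q'][:5],kin.LO+.005,kin.HI-.005)
def show(n,g):
    t=g+.005*z; r=kin.ik(t,z,x0=x) or kin.ik(t,z,x0=np.array([.88,.26,-.95,.8,-.38])); print(n,t.round(3),(M.T@(t-P0)*1e3).round(1),r[0].round(2).tolist() if r else 'no')
show('above',F+.05*u+[0,0,.045]); show('touch',F+.05*u)
for e in(60,45,30): e=np.radians(e); show('arc',F+.05*(np.cos(e)*hd+[0,0,np.sin(e)]))
E
python3 pl.py
```

```text
lean elev 74.72241680771245 hd [-0.95  0.32 -0.  ] t 49.025
above [0.506 0.242 0.093] [140.6  20.2  52.6] [0.93, 0.22, -0.84, 0.66, -0.5]
touch [0.506 0.242 0.048] [127.7  14.5  95.4] [0.85, 0.28, -0.94, 0.93, -0.37]
arc [0.495 0.245 0.044] [115.6  10.   96.4] [0.85, 0.28, -0.96, 0.98, -0.35]
arc [0.485 0.249 0.036] [104.4   5.  100.7] [0.84, 0.28, -0.99, 1.06, -0.33]
arc [0.477 0.251 0.025] [ 94.5   0.7 108. ] no
```

```bash
python3 -m jog '[[-1,[6,2,-10],0],[-1,[22,4,-10],0],[-1,[55,9,2],0],[-1,[90,14,20],0],[-1,[120,18,38],0],[-1,[136,20,49],0],[-1,[140.6,20.2,52.6],0],[-1,[140.6,20.2,52.6],0]]'|grep '^force\|eef';python3 pl.py
```

```text
eef_pos: [0.5073, 0.2392, 0.0923]
force: [-0.1, -0.7, -0.9]
lean elev 74.70449164856375 hd [-0.94  0.33 -0.  ] t 50.025
above [0.506 0.243 0.093] [-0.1 -3.3 -1.7] [0.93, 0.22, -0.83, 0.66, -0.51]
touch [0.506 0.243 0.048] [-12.9  -9.1  41.1] [0.85, 0.29, -0.93, 0.91, -0.37]
arc [0.495 0.246 0.044] [-25.  -13.7  42. ] [0.86, 0.28, -0.96, 0.96, -0.36]
arc [0.485 0.249 0.036] [-36.2 -18.8  46.4] [0.86, 0.29, -0.99, 1.04, -0.34]
arc [0.478 0.252 0.025] [-46.  -23.3  53.7] [0.83, 0.29, -1.02, 1.16, -0.32]
```

```bash
python3 -m jog '[[-1,[-4,-3,10],0],[-1,[-8,-6,23],0],[-1,[-11,-8,32],0],[-1,[-12,-8.5,36],0],[-1,[-12.3,-8.8,38],0],[-1,[-12.6,-8.9,39],0]]'|grep '^force\|eef';python3 -m jog '[[-1,[-0.3,-0.1,1],0],[-1,[-0.3,-0.1,1],0]]'|grep '^force\|eef';python3 -m jog '[[-1,[-0.3,-0.1,1],0],[-1,[-0.3,-0.1,1],0]]'|grep '^force\|eef';python3 pl.py
```

```text
eef_pos: [0.5058, 0.2443, 0.0513]
force: [-0.9, -0.5, -1.0]
eef_pos: [0.5057, 0.2441, 0.0501]
force: [-0.4, -0.3, -2.0]
eef_pos: [0.5057, 0.244, 0.0488]
force: [0.8, -0.4, -1.9]
lean elev 74.69908913160077 hd [-0.94  0.33 -0.  ] t 51.275
above [0.506 0.243 0.093] [ 13.3   7.2 -42.1] [0.93, 0.22, -0.83, 0.66, -0.51]
touch [0.506 0.243 0.048] [0.5 1.4 0.7] [0.85, 0.28, -0.93, 0.92, -0.37]
arc [0.495 0.246 0.044] [-11.6  -3.1   1.6] [0.86, 0.28, -0.96, 0.97, -0.36]
arc [0.485 0.249 0.036] [-22.8  -8.2   5.9] [0.85, 0.28, -0.99, 1.05, -0.34]
arc [0.478 0.252 0.025] [-32.6 -12.7  13.3] [0.82, 0.29, -1.02, 1.17, -0.31]
```

```bash
python3 -m jog '[[-1,[-0.3,-0.1,1],0],[-1,[-0.3,-0.1,1],0]]'|grep '^force\|eef';python3 -m jog '[[-1,[-0.3,-0.1,1],0],[-1,[-0.3,-0.1,1],0]]'|grep '^force\|eef'; python3 -m jog '[[-1,[-0.3,-0.1,1],0],[-1,[-0.3,-0.1,1],0]]'|grep '^force\|eef'
```

```text
eef_pos: [0.5057, 0.2439, 0.0477]
force: [0.1, -0.3, -1.4]
eef_pos: [0.5056, 0.2439, 0.0467]
force: [1.1, 0.2, -0.4]
eef_pos: [0.5058, 0.244, 0.0459]
force: [-0.8, -0.7, 2.2]
```

```bash
python3 -m jog '[[-1,[-3,-1.1,0],0],[-1,[-6,-2.3,0.2],0],[-1,[-9,-3.4,0.5],0],[-1,[-12,-4.5,1],0],[-1,[-15,-5.8,1.9],0],[-1,[-18,-7,2.9],0],[-1,[-20.7,-8.3,4],0],[-1,[-23.3,-9.6,5.2],0]]' 6 |grep '^force\|eef\|wid';  python3 -m jog '[[-1,[-2.5,-1.1,1.6],0],[-1,[-5,-2.2,3.4],0],[-1,[-7.4,-3.3,5.3],0],[-1,[-7.4,-3.3,5.3],0]]' |grep '^force\|eef\|wid\|rot'
python3 - <<'E'
from h import *
o=[]
for n in("scene","top"):
    f=optics.grab_frame(n); c=proj(f,[.49,.24,.03]).astype(int)
    o.append(cv2.resize(f["color"][c[1]-45:c[1]+45,c[0]-45:c[0]+45],(400,400),interpolation=cv2.INTER_CUBIC))
cv2.imwrite("pics/g5.png",np.hstack(o)[:,:,::-1])
E
```

```text
eef_pos: [0.4841, 0.2504, 0.0327]
force: [-0.6, -0.9, 1.1]
width: 0.0155
eef_pos: [0.4788, 0.2534, 0.0255]
ee_rot: [3.008, -0.289, 0.113]
force: [0.8, 1.1, 1.7]
width: 0.0156
```

View pics/g5.png

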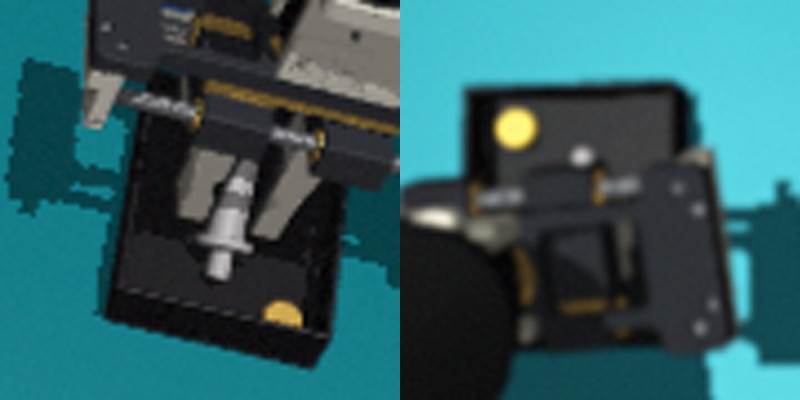

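The post has pivoted down: foot on the tray floor near px (218,270), nut untouched at (283,315). I go a few mm lower, open slowly and lift off.

```bash
python3 -m jog '[[-1,[-1,-0.4,1.5],0],[-1,[-1.7,-0.7,3],0],[-1,[-1.7,-0.7,3],0]]' 3|grep '^force\|eef'; python3 -m jog '[[-0.66,[0,0,0],0],[-0.64,[0,0,0],0],[-0.62,[0,0,0],0],[-0.6,[0,0,0],0],[-0.58,[0,0,0],0],[-0.55,[0,0,0],0],[-0.5,[0,0,0],0],[-0.4,[0,0,0],0],[-0.32,[0,0,0],0],[-0.32,[0,0,0],0]]' |grep '^force\|eef\|wid'; python3 -c "
from h import *
s=status.get_state();M=R.from_euler('xyz',s['ee_rot']).as_matrix();print(s['t'],'up100',(M.T@[0,0,100]).round(1))"
```

```text
eef_pos: [0.4784, 0.2532, 0.0226]
force: [-1.3, -0.3, 1.4]
eef_pos: [0.4786, 0.2533, 0.0229]
force: [-0.1, -0.1, -0.1]
width: 0.0296
55.25 up100 [ 28.2  13.  -95. ]
```

```bash
python3 -m jog '[[-0.32,[1.4,0.6,-5],0],[-0.32,[4,2,-15],0],[-0.32,[9,4,-30],0],[-0.32,[17,8,-57],0],[-0.32,[25,12,-85],0],[-0.32,[34,16,-114],0],[-0.32,[40,18.5,-135],0],[-0.32,[42,19.5,-142],0],[-0.32,[42,19.5,-142],0]]' |grep '^force\|eef\|wid'
python3 - <<'E'
from h import *
import kin
print(status.get_state()['t'])
f=optics.grab_frame("scene"); hsv=cv2.cvtColor(f["color"],cv2.COLOR_RGB2HSV)
c=proj(f,[.485,.251,.015]).astype(int); w=np.zeros(hsv.shape[:2],bool); w[c[1]-30:c[1]+30,c[0]-27:c[0]+27]=1
m=(hsv[...,2]>95)&(hsv[...,1]<60)&w
for k in blobs(m,5): r=cv2.minAreaRect(k); print(np.round(r[0]),np.round(r[1]),[ray(f,u,.012)[:2].round(3).tolist() for u in cv2.boxPoints(r)])
a=cv2.imread("pics/scene0.png")[:,:,::-1].astype(int); d=np.abs(a-f["color"]).max(2)>60
for n,p in dict(jar=[.377,.209,.03],pot=[.449,-.1,.02],driver=[.5,.126,.01],phone=[.33,-.02,0],glue=[.7,-.1,.01],can=[.68,.2,.1],nut=[.53,.285,.01]).items():
    u=proj(f,p).astype(int); print(n,u,int(d[u[1]-14:u[1]+14,u[0]-14:u[0]+14].sum()))
E
```

```text
eef_pos: [0.4783, 0.2531, 0.1722]
force: [0.8, -0.0, -0.7]
width: 0.0296
56.375
[409. 278.] [11. 11.] [[0.497, 0.238], [0.475, 0.25], [0.488, 0.267], [0.509, 0.255]]
jar [397 223] 351
pot [252 219] 0
driver [347 266] 114
phone [301 191] 0
glue [213 324] 0
can [373 340] 0
nut [421 298] 6
```

```bash
python3 -m jog '[[-0.32,[8,4,-30],0],[-0.32,[20,9,-70],0],[-0.32,[34,15,-115],0],[-0.32,[42,20,-142],0],[-0.32,[42,20,-142],0]]' |grep '^force\|eef'
python3 - <<'E'
from h import *
print(status.get_state()['t'])
def blue(im):
    h=cv2.cvtColor(im,cv2.COLOR_RGB2HSV); m=(h[...,0]>100)&(h[...,0]<125)&(h[...,1]>150)
    return [np.round(cv2.minEnclosingCircle(k)[0],1).tolist() for k in blobs(m,60)]
for n in("scene","top"):
    f=optics.grab_frame(n); hsv=cv2.cvtColor(f["color"],cv2.COLOR_RGB2HSV); print(n,blue(cv2.imread(f"pics/{n}0.png")[:,:,::-1].copy()),blue(f["color"]))
    for nm,lo,hi in(("grey",0,70),):
        c=proj(f,[.485,.251,.015]).astype(int); w=np.zeros(hsv.shape[:2],bool); w[c[1]-27:c[1]+27,c[0]-24:c[0]+24]=1
        m=(hsv[...,2]>75)&(hsv[...,1]<80)&w
        for k in blobs(m,8): r=cv2.minAreaRect(k); print(np.round(r[0]),np.round(r[1]),np.array([ray(f,u,.012)[:2] for u in cv2.boxPoints(r)]).round(3).tolist())
E
```

```text
eef_pos: [0.4789, 0.253, 0.3229]
force: [0.8, 0.1, -1.4]
57.05
scene [[205.5, 341.0], [350.1, 257.0], [400.1, 217.0], [29.4, 70.8], [37.5, 22.5]] [[205.5, 341.0], [350.1, 257.0], [400.1, 217.0], [28.0, 55.5]]
[409. 273.] [24. 12.] [[0.456, 0.236], [0.448, 0.26], [0.505, 0.268], [0.512, 0.244]]
top [[166.1, 294.9], [214.5, 242.6], [321.1, 119.4]] [[165.7, 295.2], [214.0, 243.0], [321.1, 119.4]]
[149. 242.] [12. 35.] [[0.443, 0.271], [0.515, 0.271], [0.513, 0.246], [0.442, 0.247]]
[137. 233.] [45.  4.] [[0.543, 0.296], [0.544, 0.289], [0.454, 0.271], [0.453, 0.279]]
```

The post lies flat in the tray (x 0.443–0.515, y 0.246–0.271), the jar and driver show no shift, and the robot is clear. I hand in.

```bash
python3 -c "
from station import order
print(order.job_done())"
```

```text
the job is handed in; nothing more can be done
None
```

Handed in at about 57 s: the middle stand's post held (pulled to about 9 mm, roughly 14 N, kept over 1 s, eased fully down, then let go), and the right stand's post drew out and lies flat in the tray with the neighbouring items unmoved; however, the wrist-force reading hit about 150 N once at the start, when a free-space test ran joint 3 onto its stop, which is over the 120 N limit and may count as a fail, and about 90 N once near the tray for a cause I did not confirm.

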